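Fetch the bottom cup of a nested stack

TASK

The large metal cup at the bottom of the stack on the steel block is needed on the rubber block. First set the thread spool, the small cup and the middle cup aside, upright and side by side on the grey mat; then stand the large cup in the middle of the rubber block; only after that rebuild the rest of the stack in the middle of the steel block: the middle cup at the bottom, the small cup fully nested in it, and the spool standing in the small cup. Tip nothing over, and leave the file and the wooden ring clamp where they are.

Things in the scene. Friction and masses are not known exactly. Their poses are not given: they have to be found in the camera images.
- large_cup: Largest of three like round metal stacking cups, outside diameter 66 mm (stop bead 73 mm), 36 mm high, 160 g. At the start at the bottom of the stack, up to 3 mm off the middle of the steel block. Origin: centre of the underside, z up. All three: a bead runs round at 14.6 to 17 mm height; above it the wall is straight and plain to the rim, the last 19 mm, the place to grip.
- middle_cup: Middle cup, outside diameter 57 mm (bead 64 mm), 36 mm high, 130 g; at the start nested in the large cup. Origin: centre of the underside, z up. A cup nested in the next larger one sinks 14 mm until it stands on the other's floor, its bead just over the other's rim; its origin is then 22 mm above the other's; clearance 2 mm all round, and the foot is up to 3 mm narrower all round at its lower end.
- small_cup: Small cup, outside diameter 48 mm (bead 55 mm), inside diameter 43 mm, 36 mm high, 100 g; at the start nested in the middle cup. Origin: centre of the underside, z up. All three cups: wall 2.5 mm thick, flat inner floor 22 mm above the underside.
- spool: Spool of yellow thread standing on end, 36 mm in diameter over its pale flanges and 36 mm high; fingers bear on the flange rims, as on a 36 mm cylinder; 50 g. At the start it stands loosely on the floor of the small cup and rises 22 mm above its rim. Origin: centre of the underside, z up.
- steel_block: Square bare steel block 75x75x18 mm under the stack, fixed. Origin: centre of the underside, on the bench top; its top is at z = 18 mm.
- rubber_block: Square black rubber block 60x60x22 mm, fixed. Origin: centre of the underside, on the bench top; its top is at z = 22 mm.
- mat: Flat grey felt mat 270x120x3 mm, fixed, with room for three things in a row. Origin: centre of the underside; long side along its own x; its top is at z = 3 mm.
- file: Slim hand file with a dark red wooden handle, 257 mm long, 21 mm high, lying loose on the bench among the blocks; its long side is its own y. Leave it where it is. Origin: centre of the underside.
- clamp: Small wooden ring clamp with a brass band round its middle, 134 mm long, 30 mm wide, 24 mm high, lying loose on the bench; long side along its own y. Leave it where it is. Origin: centre of the underside.
There are look-alikes about, which are no part of the job. Leave any blue or turquoise look-alike of the spool alone.

How it is judged (in metres and radians):
On the way, in this order (a step that is already met when the one before it is completed fails the run):
1. the spool, the small cup and the middle cup all stand upright on the mat itself (x of spool in the frame of mat between -0.135 and 0.135 m and y of spool in the frame of mat between -0.06 and 0.06 m and z of spool in the frame of mat below 0.012 m and angle between each of spool, small_cup, middle_cup's own z axis and vertical below 0.12 rad and x of small_cup in the frame of mat between -0.135 and 0.135 m and y of small_cup in the frame of mat between -0.06 and 0.06 m and z of each of small_cup, middle_cup in the frame of mat below 0.008 m and x of middle_cup in the frame of mat between -0.135 and 0.135 m and y of middle_cup in the frame of mat between -0.06 and 0.06 m), for 0.2 s.
2. the large cup stands in the middle of the rubber block while the other three still stand on the mat (all of step 1 and horizontal distance between large_cup and rubber_block below 0.015 m and z of large_cup in the frame of rubber_block between 0.018 and 0.027 m and angle between large_cup's own z axis and vertical below 0.1 rad), for 0.2 s.
At the end, for the whole second after the job is handed in: Large cup upright on the rubber block, middle cup upright on the steel block, each within 15 mm of the block's centre; small cup seated in the middle cup (fully down within 3 mm); spool upright on the floor of the small cup; all released and at rest (horizontal distance between large_cup and rubber_block below 0.015 m and z of large_cup in the frame of rubber_block between 0.018 and 0.027 m and angle between each of large_cup, middle_cup, small_cup, spool's own z axis and vertical below 0.1 rad and horizontal distance between middle_cup and steel_block below 0.015 m and z of middle_cup in the frame of steel_block between 0.014 and 0.023 m and horizontal distance between small_cup and middle_cup below 0.005 m and z of small_cup in the frame of middle_cup between 0.019 and 0.025 m and horizontal distance between spool and small_cup below 0.009 m and z of spool in the frame of small_cup between 0.018 and 0.026 m and linear speed of each of large_cup, middle_cup, small_cup, spool below 0.02 m/s and contact force between the fingers and large_cup below 0.05 N and contact force between the fingers and middle_cup below 0.05 N and contact force between the fingers and small_cup below 0.05 N and contact force between the fingers and spool below 0.05 N); the robot touches nothing.
It fails at once if a cup or the spool is tipped over (angle between any of large_cup, middle_cup, small_cup, spool's own z axis and vertical above 0.7 rad).
It fails at once if the file or the wooden ring clamp is shifted by more than 20 mm (distance of any of file, clamp from where it was at the start of the episode above 0.02 m).
It also fails if it takes over 144 s, if anything falls off the work surface, if the arm or the gripper's body presses on something with over 40 N, if the wrist force passes 120 N, or if a joint passes its speed limit or range.

ROBOT

A 6-joint arm with a two-finger parallel gripper is mounted at the origin on a cart in front of the work surface, level with it; the furniture and walls round the work are solid. World frame = base frame: x ahead of the robot, y to its left, z up, the work surface at z = 0. Lengths are in mm, angles in rad, forces in N, time in s.
With the tool pointing down it reaches from about 250 to 850 mm from the base axis. Payload 12.5 kg.
Tool frame: the origin (TCP) lies midway between the tips of the shut fingers; the grasp point (between the pads) lies 19 mm behind it (arm.pinch_z is the distance from the TCP to the grasp point, in mm); y points along the fingers, z is the direction in which the jaws open and shut, and the axes are right-handed (so a half turn about y gives the same grasp; the last joint's range is limited). The gripper opens to 93 mm and grips with 3 to 60 N. Pads are 15 mm wide; open, the fingers measure 128 mm over their backs; the gripper's body (75 mm by 188 mm) begins 65 mm behind the grasp point.
Start: joints at [-1.279, 0.351, 1.652, -0, 1.139, -0.085], TCP at [202.388, -511.393, 182.133] pointing down, gripper open.
Joint ranges: [-2.75, 2.75], [-0.79, 2.1], [0.01, 2.65], [-1.57, 4.71], [0.07, 3.14], [-2.87, 2.87]. Speed limits (rad/s): [2.22, 2.22, 2.79, 3.14, 3.14, 3.14].

INTERFACE

Orientations are given as a rotation vector (axis times angle).
In Python, from cell import arm, capture, calibration, finder gives the robot as it stands.
- The arm moves only by the tool play_rows, never from a script. Its arguments are lists of equal length, an entry for each row: "hand": the closure, from 0 (fully open) to 1 (shut); "dp": the shift along the tool's x, y, z in m, a list of three; "roll": the turn about the tool's y in degrees. A call has 1 to 12 rows; each row is the pose to reach, as a shift and turn from the pose commanded when the call began, along the tool's axes at that moment; what a row does not reach only later rows make up. A row lasts 1/10 s, in which the tool goes at most 50 mm and 8.59 degrees, less where a joint would pass 70% of its speed; a pose out of reach is approached as far as the arm can. A call with a gripper value outside its range is refused whole. The fingers move at their own pace and stop on an object; "squeeze" is the grip in N (left out, the last holds). Time passes only in rows, so rows that repeat a pose let the fingers close. It gives the time, the measured TCP pose, the force and the opening at its end, in the units of the state.
- arm.get_obs(): the state, without advancing time (a new reading comes with each control period).
- capture(name): name is "scene" or "top"; returns (picture, depth): 400x640x3 uint8, blue, green, red; 400x640 float32, mm along the optical axis (not along the pixel's ray), 0 where there is no reading.
- calibration(name): a dict with "fov_y" (degrees; the focal length in pixels is half the picture's height over the tangent of half this angle, whatever the lens; pixels are square), "cx", "cy" (the principal point, pixels), "k1" (the pictures are not rectified: a ray, as slopes to the right and down, at radius r is drawn at 1 + k1 r^2 times it, then the intrinsics apply), "position" and "rotation" of the camera in the world. Camera axes: x right, y down, z forward; pixel columns grow to the right and rows downward; lengths in mm; the calibration is good to about 2 mm. A picture is of the moment at which its call begins. calibration takes no time and is no camera call.
- arm.sign_off(): hands the job in, once; it reports no verdict.
Trained networks look in the newest picture that a camera, given by its name, has taken for a name from the list of things; names that differ only in an ending like _2 or _b are one class to them, and where a whole thing is asked for, a point or a joint stands for the part that bears it (a point fixed in the world has none). Each returns a list of dicts, best first, with "p" (0 to 1); they miss things now and then, are a little off and sometimes report something else, mostly with a low value. They report only what shows in the picture. A call takes as long as a camera call. They do not tell look-alikes from the thing itself.
- finder.silhouettes(camera, name): "mask" (400x640 bool, what is visible of it).
- finder.spot_point(camera, name): "point" ([x, y, z] in mm, in the coordinates of the camera as it stood for that picture, good to about 4 mm: a listed point, or the origin of a listed thing).
The state is a dict: "clock": time; "joint_pos": joint angles; "qvel": joint speeds; "joint_torque": joint torques, N m; "tcp_pos": TCP position; "tool_rot": TCP orientation; "wrist_force": force on the tool from outside, world axes, zero at the start; "wrist_torque": the same for the moment, N m; "grip_width": finger opening in mm.
Only numpy, scipy, OpenCV 4.12 (cv2) and the standard library are available. Lean on these libraries where they do the work, as an engineer would, in place of code of your own. Each camera call takes 0.05 s, during which the arm holds its last target.

## Working session

There is one attempt and no reset: what is moved stays moved. The work goes in short steps, Python scripts to look and compute and a tool call to move; the robot and the scene stay as the last step left them, time stands still between calls to the robot, and variables do not carry over. Pictures are saved under pics/ and viewed, and the job is handed in when it is done.

Besides the shell and the picture viewer there is one more tool, called after ">>>" in YAML: its name, and indented under it one key for each argument. play_rows: Moves the arm, as the interface text tells. Its arguments: {"type":"object","properties":{"hand":{"type":"array"},"dp":{"type":"array"},"roll":{"type":"array"},"squeeze":{"type":"number"}},"required":["hand","dp","roll"]}

```bash
ls; mkdir -p pics; python3 - <<'E'
from cell import arm, capture, calibration, finder
import cv2
for n in("scene","top"):
    p,d=capture(n); cv2.imwrite(f"pics/{n}0.png",p); print(n,calibration(n))
print(arm.get_obs(),arm.pinch_z)
E
```

```text
pics
scene {'fov_y': 51.82673555955605, 'cx': 316.74529575007193, 'cy': 196.97238954139465, 'k1': -0.07091994673936954, 'position': array([-233.81891757,  762.84117195,  541.789249  ]), 'rotation': array([-0.85262284,  2.14132449, -1.42450306])}
top {'fov_y': 56.57418305490718, 'cx': 316.667004673864, 'cy': 204.15507066207002, 'k1': 0.021152675523114037, 'position': array([482.60962938, -42.24960751, 991.12403454]), 'rotation': array([-2.20806777,  2.17968036, -0.06567613])}
{'clock': 0.1, 'joint_pos': array([-1.27860260e+00,  3.51189906e-01,  1.65235091e+00, -1.36165280e-05,
        1.13915982e+00, -8.45918838e-02]), 'qvel': array([-1.52298212e-03, -1.97806724e-03, -2.24965334e-03, -6.99207135e-05,
       -3.38157839e-04, -8.17648803e-04]), 'joint_torque': array([ 5.37847682e-04, -4.98026633e+01, -2.85703951e+01,  7.00154761e-02,
        2.38893530e-02, -2.69552299e-05]), 'tcp_pos': array([ 202.28237155, -511.0588347 ,  181.65465732]), 'tool_rot': array([-0.38438467,  2.01655454, -2.01429612]), 'wrist_force': array([-0.75417713, -0.14467673,  0.24360323]), 'wrist_torque': array([ 0.01422895, -0.02786474, -0.01163537]), 'grip_width': 92.92043238915942} 18.8
```

View pics/scene0.png

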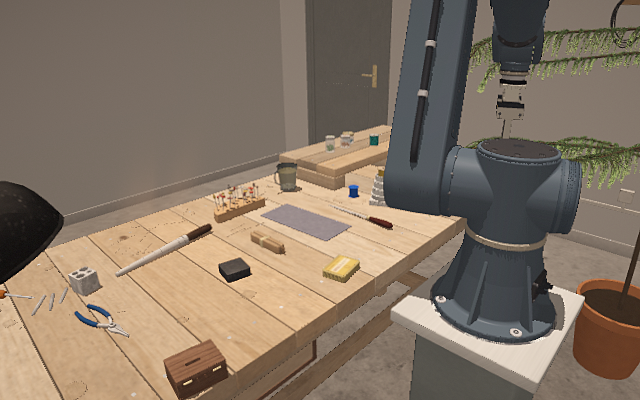

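View pics/top0.png

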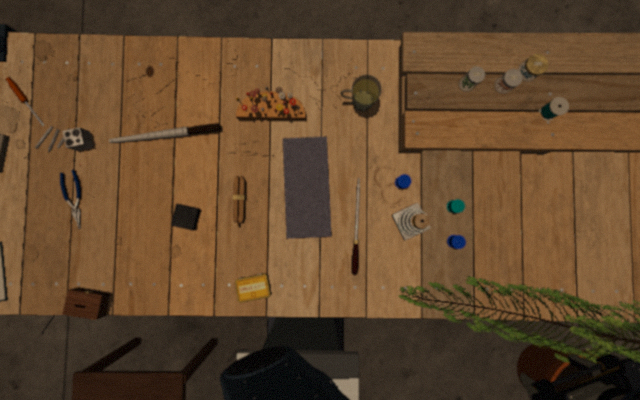

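```bash
cat > h.py <<'E'
import numpy as np, cv2
from cell import arm, capture, calibration, finder
from scipy.spatial.transform import Rotation as R
def K(n):
    c=calibration(n); f=200/np.tan(np.radians(c['fov_y']/2)); return c,f
def rays(n,uv):
    c,f=K(n); uv=np.atleast_2d(np.asarray(uv,float))
    d=(uv-[c['cx'],c['cy']])/f; u=d.copy()
    for _ in range(30): u=d/(1+c['k1']*(u**2).sum(1,keepdims=True))
    return np.c_[u,np.ones(len(u))]
def toworld(n,pc):
    c,_=K(n); return np.atleast_2d(pc)@R.from_rotvec(c['rotation']).as_matrix().T+c['position']
def atz(n,uv,z):
    c,_=K(n); d=rays(n,uv)@R.from_rotvec(c['rotation']).as_matrix().T
    return c['position']+d*((z-c['position'][2])/d[:,2])[:,None]
def cloud(n,dep):
    v,u=np.mgrid[0:400,0:640]; uv=np.c_[u.ravel(),v.ravel()]
    P=toworld(n,rays(n,uv)*dep.ravel()[:,None]).reshape(400,640,3); P[dep==0]=np.nan; return P
def proj(n,P):
    c,f=K(n); p=(np.atleast_2d(P)-c['position'])@R.from_rotvec(c['rotation']).as_matrix()
    s=p[:,:2]/p[:,2:]; s=s*(1+c['k1']*(s**2).sum(1,keepdims=True)); return s*f+[c['cx'],c['cy']]
def save(n,pic,box,k):
    x0,y0,x1,y1=box; cv2.imwrite(n,cv2.resize(pic[y0:y1,x0:x1],None,fx=k,fy=k,interpolation=cv2.INTER_CUBIC))
def tool():
    o=arm.get_obs(); return o,R.from_rotvec(o['tool_rot']).as_matrix()
E
python3 - <<'E'
from h import *
np.set_printoptions(precision=1,suppress=True)
o,M=tool(); print(M)
for n in("top","scene"):
    p,d=capture(n); np.save(f"pics/{n}.npy",d)
    for t in("large_cup","middle_cup","small_cup","spool","steel_block","rubber_block","mat","file","clamp"):
        print(n,t,[(round(r['p'],2),toworld(n,r['point'])[0]) for r in finder.spot_point(n,t)][:4])
    save(f"pics/{n}z.png",p,*(((330,130,490,290),5) if n=="top" else ((210,120,450,300),3)))
    P=cloud(n,d)
    for uv in ([(186,217),(307,187),(411,222),(420,220),(403,182),(457,207)] if n=="top" else [(235,265),(305,220),(377,185),(377,170)]): print(uv,P[uv[1],uv[0]])
E
```

```text
[[-0.9 -0.   0.4]
 [-0.4  0.  -0.9]
 [-0.  -1.  -0. ]]
top large_cup [(0.68, array([ 489.1, -287.6,   18.4]))]
top middle_cup [(0.65, array([ 499.5, -292.7,   63.4])), (0.64, array([ 495.1, -292.5,   36.5]))]
top small_cup [(0.66, array([ 490.6, -287.5,   17.2])), (0.54, array([ 499.8, -293.4,   61. ]))]
top spool [(0.79, array([ 497.6, -292.7,   80.2])), (0.77, array([ 446.8, -410.6,   -0.5])), (0.62, array([ 537.8, -408.8,   -0.4])), (0.61, array([541.1, 159.8,  -4.4]))]
top steel_block [(0.57, array([ 495.7, -292.2,    0.3]))]
top rubber_block [(0.78, array([505.7, 300.7,  -2.8]))]
top mat [(0.61, array([585.4, -14.8,   0.5])), (0.4, array([ 495. , -294.7,   -1.4]))]
top file [(0.81, array([ 480.2, -148.8,   -1.9]))]
top clamp [(0.57, array([543.5, 157.1,  -4.7])), (0.39, array([ 498.1, -293.5,   60.2]))]
(186, 217) [500.1 294.6  20.9]
(307, 187) [nan nan nan]
(411, 222) [ 493.8 -274.5   85.9]
(420, 220) [ 498.3 -286.8  119.7]
(403, 182) [ 597.4 -267.    35.3]
(457, 207) [ 534.6 -406.3   33.2]
scene large_cup [(0.67, array([ 494.3, -293.4,   18.2]))]
scene middle_cup [(0.63, array([ 498.3, -290.8,   40.1]))]
scene small_cup [(0.59, array([ 497.2, -299. ,   61. ]))]
scene spool [(0.51, array([ 600.7, -272. ,    3. ])), (0.37, array([ 496.2, -292. ,   85. ]))]
scene steel_block [(0.53, array([ 497.9, -290.2,   -3.1]))]
scene rubber_block []
scene mat [(0.63, array([585.8, -15.6,  -4.1])), (0.54, array([ 498.4, -296.1,   63.1]))]
scene file [(0.68, array([ 484.8, -148.5,   -2.4]))]
scene clamp []
(235, 265) [497.2 298.2  22.6]
(305, 220) [578.7 -15.3   4.2]
(377, 185) [ 497.3 -264.8   67.4]
(377, 170) [ 706.6 -554.6   -1.4]
```

View pics/topz.png

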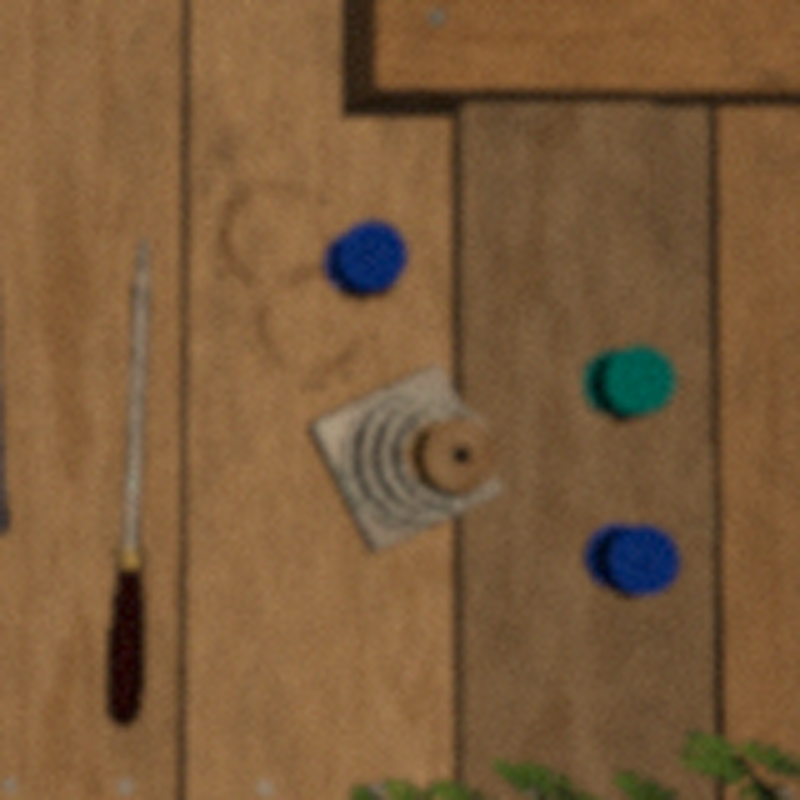

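View pics/scenez.png

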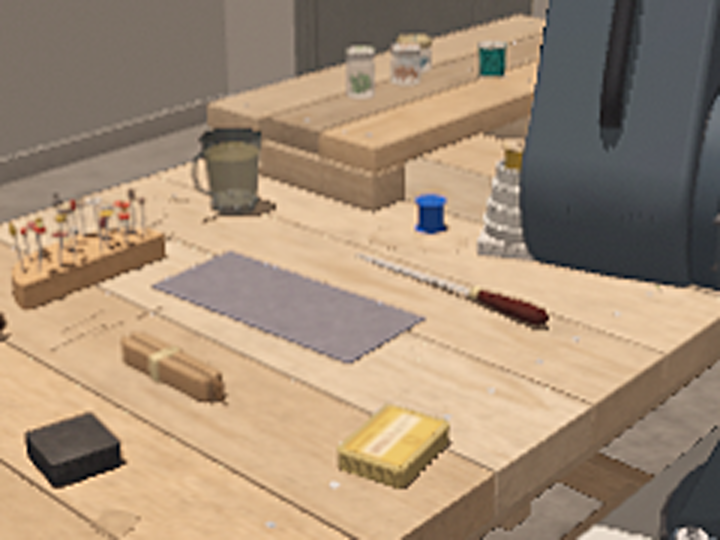

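```bash
python3 - <<'E'
from h import *
np.set_printoptions(precision=1,suppress=True)
for n in("top","scene"):
    p,d=capture(n); P=cloud(n,d); cv2.imwrite(f"pics/{n}1.png",p)
    for t in("spool","steel_block","rubber_block","mat","small_cup","middle_cup","large_cup","clamp","file"):
        for r in finder.silhouettes(n,t)[:3]:
            m=r['mask']; v,u=np.nonzero(m); q=P[m]; q=q[~np.isnan(q[:,0])]
            z=np.percentile(q[:,2],[10,50,90]) if len(q) else 0
            c,s,a=cv2.minAreaRect(np.c_[u,v].astype(np.float32))
            print(n,t,round(r['p'],2),m.sum(),'c',np.array(c),np.array(s),round(a,1),'z',z, 'med',np.median(q,0) if len(q) else 0)
    save(f"pics/{n}r.png",p,*(((160,190,260,250),8) if n=="top" else ((360,150,400,215),9)))
print(atz("top",[(422,221)],120), atz("top",[(421.8,220.6)],112))
tz=np.array([[432,366],[310,428],[376,550],[500,488]])/5.+[330,130]-.4
w=atz("top",tz,18);print(w,w.mean(0),np.linalg.norm(np.diff(w,axis=0),axis=1))
E
```

```text
top spool 0.79 228 c [419.5 221. ] [14. 17.] 90.0 z [ 85.6 118.4 120.8] med [ 496.1 -286.8  118.4]
top spool 0.72 200 c [402. 182.] [14. 16.] 90.0 z [ 1.8 35.  37.4] med [ 598.2 -266.6   35. ]
top spool 0.64 255 c [456.5 241.5] [15. 19.] 90.0 z [-0.1 34.3 37.2] med [ 447.4 -406.6   34.3]
top steel_block 0.65 157 c [403.2 218.5] [21.7 37.9] 20.1 z [13.7 17.  19.3] med [ 507.2 -266.7   17. ]
top rubber_block 0.6 579 c [185.9 217. ] [25.5 23.3] 14.0 z [17.  21.2 23.6] med [500.1 294.6  21.2]
top mat 0.68 4526 c [306.3 187. ] [101.5  45. ] 87.7 z [0.3 2.5 4.8] med [583.7 -16.2   2.5]
top small_cup 0.49 104 c [412.8 221.2] [20.2 13.5] 86.8 z [77.2 87.  98. ] med [ 496.  -273.7   87. ]
top middle_cup 0.5 143 c [409.6 219.8] [15.2 25.8] 9.9 z [53.9 57.9 76. ] med [ 501.3 -272.    57.9]
top clamp 0.63 565 c [239.5 200.5] [49. 13.] 90.0 z [ 9.6 22.5 25.2] med [548.5 159.3  22.5]
top file 0.73 377 c [355.  227.5] [ 7.2 95.1] 0.7 z [ 4.2 14.  19.3] med [ 422.1 -148.9   14. ]
scene spool 0.24 432 c [266.9 242.3] [38.4 12.7] 25.5 z [ 6.7 21.5 25.1] med [537.4 171.4  21.5]
scene steel_block 0.65 1
[... 259 characters left out ...]
6 -11.7   4. ]
scene small_cup 0.39 66 c [378.3 178.9] [9.4 7.6] 26.6 z [77.7 87.4 95.6] med [ 498.2 -268.6   87.4]
scene middle_cup 0.45 70 c [377.5 185.5] [7. 9.] 90.0 z [57.5 65.9 76.5] med [ 493.6 -264.8   65.9]
scene large_cup 0.57 111 c [377. 194.] [13.3  9.5] 18.4 z [24.3 37.4 50.7] med [ 492.6 -261.8   37.4]
scene clamp 0.84 430 c [267.3 241.7] [38.8 12.9] 23.6 z [ 7.7 21.8 25.1] med [536.1 170.9  21.8]
scene file 0.73 163 c [370.1 218.2] [44.6  6.6] 18.4 z [ 7.8 15.1 20.2] med [ 393.8 -140.5   15.1]
[[ 496.  -291.4  120. ]] [[ 497.1 -293.2  112. ]]
[[ 545.1 -305.1   18. ]
 [ 511.7 -241.2   18. ]
 [ 448.6 -275.6   18. ]
 [ 481.7 -340.3   18. ]] [ 496.8 -290.6   18. ] [72.  71.9 72.7]
```

View pics/topr.png

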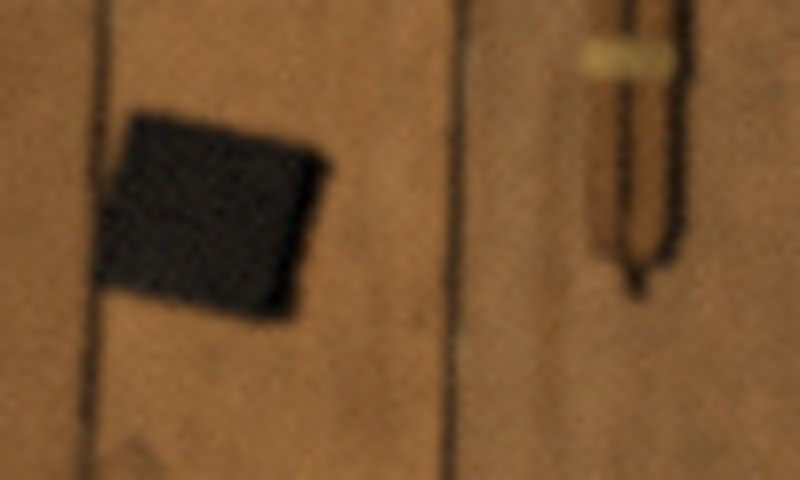

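View pics/scener.png

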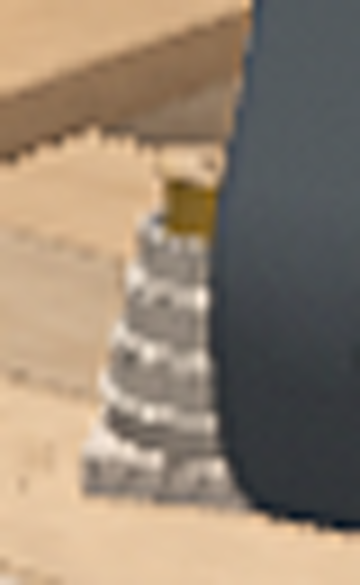

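```bash
python3 - <<'E'
from h import *
np.set_printoptions(precision=0,suppress=True,linewidth=200)
d=np.load("pics/top.npy"); P=cloud("top",d)
hm={}
for p in P.reshape(-1,3):
    if np.isnan(p[0]): continue
    k=(int(p[0]//50),int(p[1]//50)); hm[k]=max(hm.get(k,-999),p[2])
for i in range(19,-1,-1): print(i*50,' '.join('%5.0f'%hm.get((i,j),-1) for j in range(6,-15,-1)))
print([j*50 for j in range(6,-15,-1)])
rz=np.array([[132,112],[305,155],[268,315],[97,287]])/8.+[160,190]-.4
w=atz("top",rz,22);print(w,w.mean(0),np.linalg.norm(np.diff(w,axis=0),axis=1))
p,_=capture("scene"); save("pics/scr.png",p,(200,245,270,290),10); save("pics/m.png",p,(250,195,360,245),7)
p,_=capture("top"); save("pics/tm.png",p,(270,130,345,245),5); cv2.imwrite("pics/t.png",p)
E
```

```text
950     5     5     6     4     6     4     6     6     5     5     6     6    86    88    88    87    88    87    87    87    88
900     6     5     5     6     5     5     5     5     7     5     5     5    88    88    88    88    89    88    88    89    87
850     6     6     4     4     5     4     4     6     6    92    94     6    87    88   147   150   137   138   133    88    88
800     5     5     5    32    81    90    80    28    70    94    95     6    88    88   150   150   139   138   130    88    88
750     6     4    18    86    82    82    88    33     6    94    95     5    88    88    87    89    88    89   131   131    88
700    27    29    29     6     5     5     7     7     6     6     5     4    87    89    88    88    89    88    90    88    89
650     5     5     4     5     5     4     7     8     8     5     5     7    88    87    88    88    88    87    87    88    89
600     4     4     6    28    25     5     7     9     9     5     5     5    40     4     6     5     5     5     6     6     4
550     4     4     4    29    28     6     8     8     7   
[... 1016 characters left out ...]
 -1   -15     1    -1     2     1    -1    -1    -1    -1   347   347    -1   144   153   106
100    -1    -1    -1     3     2  -171   -11     4    15     7     3    -1    -1    -1    -1    -1    -1    -1    -1    -1    -1
50    -1    -1    -1  -779  -783    -1    -1    -1    20    11     5    -1    -1    -1    -1    -1    -1    -1    -1    -1    -1
0  -870  -866  -867  -772  -781    -1    -1    -1    -1     3     0  -872  -866  -867  -871  -874  -869  -870  -870  -871  -870
[300, 250, 200, 150, 100, 50, 0, -50, -100, -150, -200, -250, -300, -350, -400, -450, -500, -550, -600, -650, -700]
[[535. 321.  22.]
 [521. 265.  22.]
 [469. 275.  22.]
 [478. 330.  22.]] [501. 298.  22.] [58. 53. 56.]
```

View pics/scr.png

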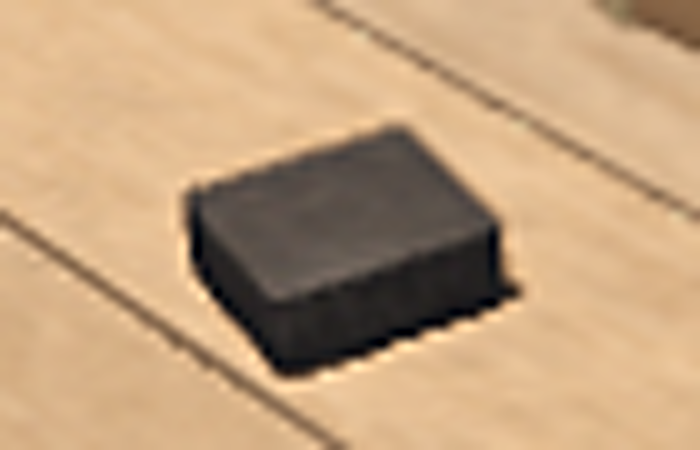

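View pics/tm.png

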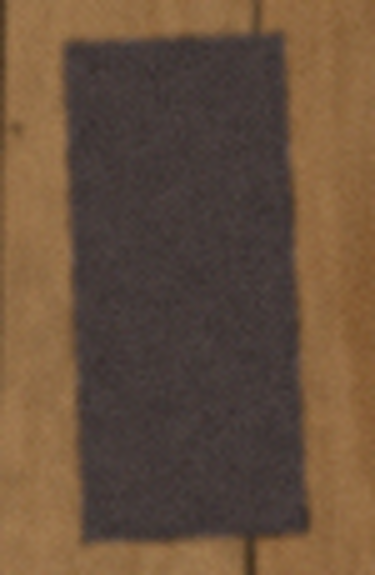

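View pics/m.png

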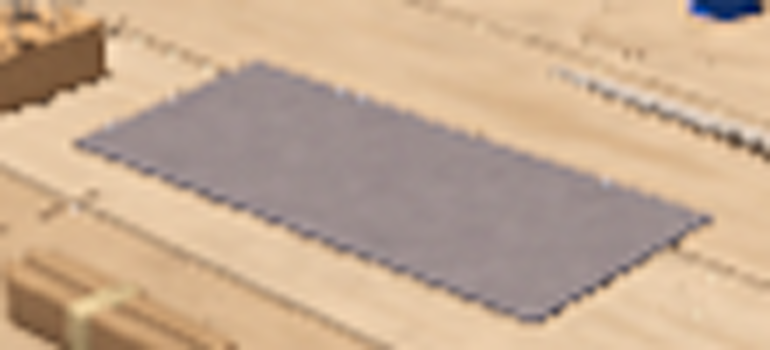

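```bash
python3 - <<'E'
from h import *
np.set_printoptions(precision=1,suppress=True,linewidth=200)
for n in("top","scene"): print(n,proj(n,[[202,-511,182],[202,-511,350],[0,0,0],[0,0,400],[250,-25,510],[370,-480,455]]))
p,d=capture("top"); P=cloud("top",d)
for uv in [(265,375),(290,365),(532,332),(530,310),(560,330),(500,295),(430,295),(575,380)]: print(uv,P[uv[1],uv[0]])
rz=np.array([[190,190],[400,125],[497,228],[285,300]])/10.+[200,245]-.4
w=atz("scene",rz,22);print('rub',w,w.mean(0),np.linalg.norm(np.diff(w,axis=0),axis=1))
mz=np.array([[75,145],[260,62],[713,218],[540,322]])/7.+[250,195]-.4
w=atz("scene",mz,3);print('mat',w,w.mean(0),np.linalg.norm(np.diff(w,axis=0),axis=1))
mz=np.array([[65,42],[283,35],[306,532],[83,540]])/5.+[270,130]-.4
w=atz("top",mz,3);print('mat',w,w.mean(0),np.linalg.norm(np.diff(w,axis=0),axis=1))
save("pics/pl.png",p,(400,260,640,400),3)
E
```

```text
top [[535.8 361.6]
 [596.6 399.3]
 [296.6 413.3]
 [282.8 550.4]
 [299.2 411.9]
 [626.2 310. ]]
scene [[502.2 152.1]
 [510.2  97.7]
 [490.4 302.6]
 [523.4 114.8]
 [412.7  44.8]
 [456.7  58.5]]
(265, 375) [232.2  38.7 352. ]
(290, 365) [244.7  -2.  340.7]
(532, 332) [  -26.4 -1114.   -883.1]
(530, 310) [ 269.7 -605.1    0.5]
(560, 330) [  -12.2 -1245.8  -876.5]
(500, 295) [ 306.5 -529.3   -1.6]
(430, 295) [ 322.5 -314.1  103.3]
(575, 380) [ -135.9 -1115.3  -590.8]
rub [[532.4 321.2  22. ]
 [520.1 268.1  22. ]
 [464.3 280.8  22. ]
 [475.3 333.4  22. ]] [498.  300.9  22. ] [54.6 57.2 53.7]
mat [[708.1  53.2   3. ]
 [716.3 -65.4   3. ]
 [451.5 -81.3   3. ]
 [443.3  34.4   3. ]] [579.8 -14.8   3. ] [118.9 265.3 116. ]
mat [[715.8  49.1   3. ]
 [721.3 -68.    3. ]
 [454.9 -83.3   3. ]
 [449.2  34.8   3. ]] [585.3 -16.9   3. ] [117.3 266.8 118.2]
```

View pics/pl.png

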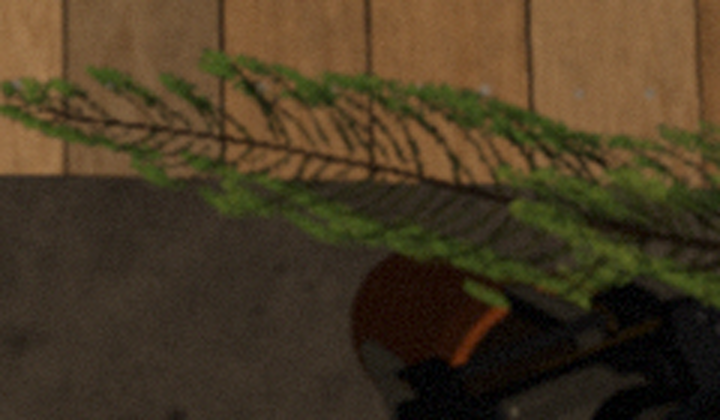

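```bash
python3 - <<'E'
from h import *
np.set_printoptions(precision=0,suppress=True,linewidth=200)
for n in("top","scene"):
    p,d=capture(n); P=cloud(n,d); a=p.astype(int)
    g=(a[...,1]>a[...,2]*1.05)&(a[...,1]>a[...,0]*1.2)&~np.isnan(P[...,0])
    Q=P[g]; Q=Q[(Q[:,0]>-300)&(Q[:,0]<900)&(Q[:,2]>60)&(Q[:,1]<-150)&(Q[:,1]>-1200)]
    for y in range(-250,-1000,-50):
        s=Q[(Q[:,1]<y)&(Q[:,1]>=y-50)]
        for lo,hi in((60,250),(250,900)):
            t=s[(s[:,2]>lo)&(s[:,2]<hi)]
            if len(t)>3: print(n,y,len(t),'x',np.percentile(t[:,0],[2,50,98]),'z',np.percentile(t[:,2],[2,50,98]))
E
```

```text
top -250 62 x [294. 307. 336.] z [61. 73. 90.]
top -300 111 x [289. 328. 347.] z [ 70.  94. 125.]
top -350 155 x [268. 289. 830.] z [ 80. 120. 153.]
top -400 317 x [251. 271. 365.] z [ 94. 128. 167.]
top -400 136 x [198. 322. 343.] z [316. 387. 413.]
top -450 317 x [233. 258. 351.] z [ 92. 142. 172.]
top -450 849 x [206. 326. 353.] z [324. 433. 462.]
top -500 278 x [229. 243. 350.] z [100. 149. 180.]
top -500 109 x [225. 239. 347.] z [308. 342. 445.]
top -550 428 x [193. 323. 776.] z [ 92. 150. 233.]
top -550 167 x [214. 246. 268.] z [260. 336. 347.]
top -600 315 x [193. 281. 752.] z [102. 146. 190.]
top -650 174 x [177. 215. 315.] z [ 90. 136. 187.]
top -700 83 x [201. 220. 309.] z [ 72. 120. 173.]
top -750 24 x [250. 307. 311.] z [ 73. 112. 133.]
scene -350 10 x [813. 827. 834.] z [ 95. 103. 112.]
scene -450 11 x [236. 302. 320.] z [429. 447. 468.]
scene -500 69 x [-52. -30. 317.] z [138. 179. 201.]
scene -500 47 x [134. 310. 348.] z [452. 482. 501.]
scene -550 74 x [-73. -30. 323.] z [130. 187. 196.]
scene -550 34 x [304. 329. 353.] z [353. 506. 515.]
scene -600 72 x [-72. -55. 292.] z [118. 182. 193.]
scene -600 71 x [312. 333. 355.] z [352. 395. 516.]
scene -650 74 x [-91. -85.   8.] z [ 94. 135. 182.]
scene -650 31 x [308. 338. 345.] z [406. 430. 495.]
scene -700 55 x [-87. -60.   9.] z [ 95. 167. 177.]
scene -700 4 x [330. 332. 334.] z [419. 420. 431.]
scene -750 51 x [-102.  -72.  263.] z [104. 136. 170.]
scene -800 79 x [-86.  -6. 257.] z [ 88. 151. 164.]
scene -800 113 x [171. 211. 247.] z [388. 497. 536.]
scene -850 140 x [-99.  89. 160.] z [ 94. 145. 154.]
scene -850 172 x [ 81. 174. 242.] z [406. 490. 544.]
scene -900 170 x [-106.   28.  139.] z [ 84. 146. 155.]
scene -900 223 x [ 35. 111. 220.] z [403. 455. 547.]
scene -950 88 x [-115.  -10.  105.] z [ 80. 140. 157.]
scene -950 200 x [-28.  37. 158.] z [421. 505. 554.]
```

```bash
python3 - <<'E'
from h import *
p,d=capture("scene"); save("pics/scp.png",p,(380,0,640,200),3)
E
```

```text
(no output)
```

View pics/scp.png

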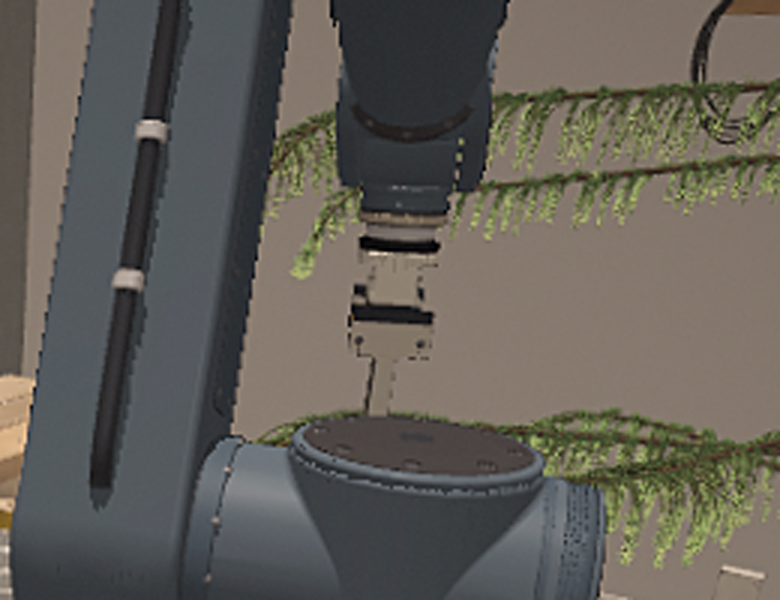

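```bash
cat >> h.py <<'E'
def go(*targets):
    """world TCP targets -> tool-axis dp (m) from measured pose; prints yaw of jaw axis"""
    o,M=tool(); print('tcp',o['tcp_pos'].round(1),'w',round(o['grip_width'],1),'F',o['wrist_force'].round(1),'t',round(o['clock'],1),'q',o['joint_pos'].round(2))
    print('jaw dir deg',np.degrees(np.arctan2(M[1,2],M[0,2])).round(2),'tilt',np.degrees(np.arccos(-M[2,1])).round(2))
    for t in targets: print(t,'dp',((np.array(t)-o['tcp_pos'])@M/1000).round(4))
E
python3 -c "
from h import *
go((125,-300,230))"
```

```text
tcp [ 202.4 -511.4  182.1] w 93.0 F [-0.4  0.1 -0.7] t 2.4 q [-1.28  0.35  1.65  0.    1.14 -0.08]
jaw dir deg -68.41 tilt 0.0
(125, -300, 230) dp [-0.0058 -0.0478 -0.225 ]
```

>>> play_rows:
  hand: [0,0,0,0,0,0,0,0,0,0,0,0]
  dp:
    - [0,-0.004,-0.008]
    - [0,-0.01,-0.025]
    - [0,-0.016,-0.045]
    - [-0.001,-0.022,-0.067]
    - [-0.002,-0.028,-0.09]
    - [-0.003,-0.034,-0.113]
    - [-0.004,-0.04,-0.136]
    - [-0.005,-0.044,-0.159]
    - [-0.006,-0.048,-0.182]
    - [-0.006,-0.048,-0.203]
    - [-0.006,-0.048,-0.218]
    - [-0.006,-0.048,-0.225]
  roll: [0,0,0,0,0,0,0,0,0,0,0,0]

```text
clock: 3.6
tcp_pos: [124.8, -298.7, 230.3]
tool_rot: [-0.384, 2.015, -2.016]
wrist_force: [-0.3, -0.7, -0.6]
grip_width: 93.1
```

```bash
python3 -c "
from h import *
go((220,-210,230),(300,-100,230),(497,-110,230),(496.5,-292,190))"
```

```text
tcp [ 124.8 -298.7  230.3] w 93.1 F [-0.3 -0.7 -0.6] t 3.6 q [-1.32 -0.15  2.09 -0.    1.2  -0.13]
jaw dir deg -68.41 tilt 0.04
(220, -210, 230) dp [-0.1212  0.0003 -0.0475]
(300, -100, 230) dp [-2.361e-01  2.000e-04 -1.203e-01]
(497, -110, 230) dp [-4.156e-01  3.000e-04 -3.850e-02]
(496.5, -292, 190) dp [-0.3481  0.0404  0.1305]
```

>>> play_rows:
  hand: [0,0,0,0,0,0,0,0,0,0,0,0]
  dp:
    - [-0.01,0,-0.004]
    - [-0.03,0,-0.012]
    - [-0.055,0,-0.021]
    - [-0.08,0,-0.031]
    - [-0.104,0,-0.041]
    - [-0.125,0,-0.05]
    - [-0.145,0,-0.062]
    - [-0.166,0,-0.075]
    - [-0.188,0,-0.09]
    - [-0.21,0,-0.104]
    - [-0.228,0,-0.115]
    - [-0.236,0,-0.12]
  roll: [0,2,4,6,8,10,12,14,16,18,20,21.6]

```text
clock: 4.8
tcp_pos: [301.7, -100.0, 230.2]
tool_rot: [0.0, 2.222, -2.221]
wrist_force: [-0.0, -0.5, -0.2]
grip_width: 93.2
```

```bash
python3 -c "
from h import *
go((497,-110,230),(496.5,-292,190))"
```

```text
tcp [ 301.7 -100.   230.2] w 93.2 F [-0.  -0.5 -0.2] t 4.8 q [-0.47 -0.16  2.1   0.    1.2   1.1 ]
jaw dir deg -90.0 tilt 0.02
(497, -110, 230) dp [-0.1953  0.0002  0.01  ]
(496.5, -292, 190) dp [-0.1948  0.0402  0.1921]
```

>>> play_rows:
  hand: [0,0,0,0,0,0,0,0,0,0,0,0]
  dp:
    - [-0.008,0,0.004]
    - [-0.025,0,0.016]
    - [-0.048,0.004,0.036]
    - [-0.073,0.01,0.06]
    - [-0.098,0.02,0.085]
    - [-0.122,0.03,0.11]
    - [-0.144,0.042,0.133]
    - [-0.163,0.054,0.154]
    - [-0.178,0.065,0.171]
    - [-0.188,0.074,0.183]
    - [-0.193,0.079,0.19]
    - [-0.195,0.08,0.192]
  roll: [0,0,0,0,0,0,0,0,0,0,0,0]

```text
clock: 6.0
tcp_pos: [495.4, -294.2, 149.1]
tool_rot: [0.001, -2.222, 2.22]
wrist_force: [0.3, 0.8, -0.5]
grip_width: 92.7
```

```bash
python3 -c "
from h import *
go((496.5,-292,102))
for n,b,k in(('top',(370,160,500,270),6),('scene',(340,110,440,220),5)):
    p,d=capture(n); save(f'pics/{n}2.png',p,b,k); print(proj(n,[[496.5,-292,150],[496.5,-292,235]]))
    print([(r['p'],toworld(n,r['point'])[0].round(1)) for t in ('spool','small_cup','large_cup') for r in finder.spot_point(n,t)[:3]])
"
```

```text
tcp [ 495.4 -294.2  149.1] w 92.7 F [ 0.3  0.8 -0.5] t 6.0 q [-0.62  0.43  1.62 -0.    1.09  0.95]
jaw dir deg -90.02 tilt 0.07
(496.5, -292, 102) dp [-0.0011  0.0471 -0.0022]
[[426.07008364 220.64323335]
 [438.53498059 220.11883073]]
[(0.59, array([ 500. , -296.2,   80.7])), (0.51, array([ 597.9, -271.8,    1. ])), (0.38, array([ 492.6, -290.6,   17.5]))]
[[383.24470204 158.75473994]
 [384.42202726 132.78275002]]
[(0.53, array([ 493.5, -294. ,   82.9])), (0.47, array([ 602.7, -268.3,    0.8])), (0.55, array([499.3, 300.4,   0.5])), (0.42, array([ 498. , -293.7,   61.4])), (0.52, array([ 495. , -291.5,   16.2]))]
```

View pics/top2.png

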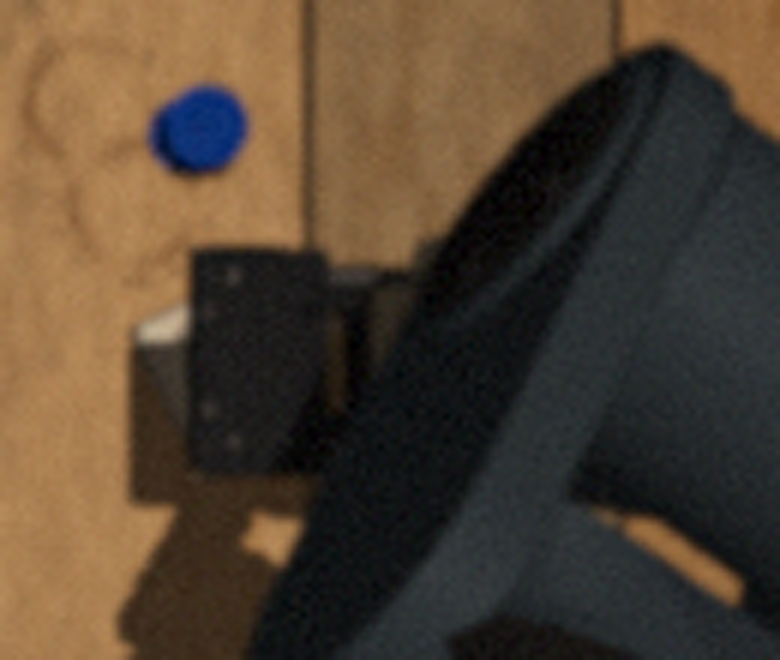

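View pics/scene2.png

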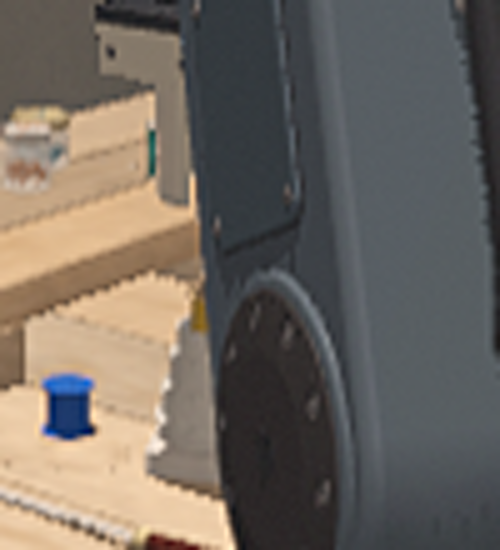

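```bash
python3 -c "
from h import *
np.set_printoptions(precision=1,suppress=True)
print((proj('scene',[[488,-230,149],[503,-230,149],[488,-247.5,149],[503,-247.5,149]])-[340,110])*5)
p,d=capture('scene'); print(d[140:152,374]); print(proj('scene',[[496,-292,18+66+36],[496,-274,120],[496,-258,18]]))
"
```

```text
[[168.9 270.1]
 [149.5 265.2]
 [185.7 263.7]
 [166.3 258.9]]
[1247.2 1248.1 1250.1 1247.2 1250.2 1253.4 1255.5 1253.2 1257.3 1253.8
 1261.3 1266.7]
[[383.  167.7]
 [379.7 169. ]
 [375.5 199.7]]
```

```bash
python3 -c "
from h import *
np.set_printoptions(precision=1,suppress=True)
p,d=capture('scene'); P=cloud('scene',d)
for v in range(110,160,3): print(v,P[v,374],P[v,376],p[v,374])
save('pics/s3.png',p,(350,90,400,170),10)
"
```

```text
110 [ 507.8 -248.3  311.2] [235.1 117.  395.1] [35 32 34]
113 [ 473.2 -201.8  313.2] [234.9 116.9 389.3] [59 56 59]
116 [ 472.  -200.5  304.9] [233.  119.2 384.1] [56 63 69]
119 [ 472.8 -202.2  295.8] [234.3 117.1 377.8] [107 123 135]
122 [ 476.6 -207.8  285.6] [233.6 117.7 372.2] [107 123 136]
125 [ 474.8 -205.9  277.3] [ 470.  -209.2  277.4] [106 122 134]
128 [ 490.8 -228.3  262.1] [ 486.4 -232.4  262. ] [105 118 132]
131 [ 491.7 -230.   252.5] [ 485.  -231.   253.3] [105 119 132]
134 [ 490.4 -228.8  243.7] [ 487.9 -235.6  242.8] [105 119 132]
137 [ 490.7 -229.8  234.2] [ 486.3 -234.   234.1] [105 119 132]
140 [ 486.8 -225.   226.4] [ 484.5 -232.   225.5] [104 117 131]
143 [ 490.6 -230.8  215.3] [ 485.4 -233.9  215.6] [105 119 132]
146 [ 490.5 -231.1  205.9] [ 484.3 -233.   206.6] [106 119 133]
149 [ 490.8 -232.1  196.1] [ 484.8 -234.2  196.8] [ 99 109 121]
152 [ 702.9 -524.1   82.5] [ 701.9 -536.2   80. ] [143 186 224]
155 [ 677.6 -490.1   82.6] [ 680.2 -506.8   78.4] [107 144 179]
158 [ 678.5 -492.1   69.9] [ 672.1 -496.4   70.2] [ 86 116 148]
```

View pics/s3.png

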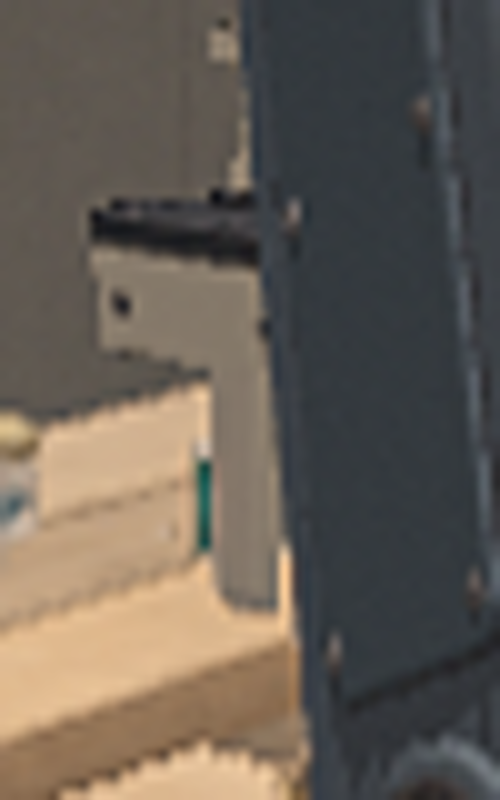

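```bash
python3 -c "
from h import *
np.set_printoptions(precision=1,suppress=True)
o,M=tool(); print(o['tcp_pos'],o['joint_pos'],o['qvel'])
p,d=capture('top'); P=cloud('top',d)
for uv in [(412,200+y) for y in range(0,50,4)]+[(395,217),(398,225),(397,230)]: print(uv,P[uv[1],uv[0]],p[uv[1],uv[0]])
p,d=capture('scene'); P=cloud('scene',d)
for v in range(137,155,3): print(v,P[v,374])
"
```

```text
[ 495.5 -293.4  150.5] [-0.6  0.4  1.6  0.   1.1  1. ] [-0.  0.  0.  0. -0.  0.]
(412, 200) [ 553.5 -298.9    1.4] [ 64  96 132]
(412, 204) [ 523.7 -217.5  315.3] [30 29 29]
(412, 208) [ 516.5 -217.7  314.5] [29 28 30]
(412, 212) [ 509.2 -217.7  314.5] [31 29 29]
(412, 216) [ 501.9 -217.6  314.8] [26 23 26]
(412, 220) [ 494.6 -218.1  312.9] [29 24 30]
(412, 224) [ 487.4 -217.9  313.5] [30 31 32]
(412, 228) [ 480.1 -218.2  312.2] [29 26 26]
(412, 232) [ 472.8 -218.4  311.5] [29 30 31]
(412, 236) [ 465.6 -218.2  312. ] [29 25 29]
(412, 240) [ 447.1 -299.1   -0.2] [28 41 52]
(412, 244) [ 436.5 -299.4   -1.5] [29 47 63]
(412, 248) [ 426.1 -298.8    0.9] [ 64 107 150]
(395, 217) [ 507.2 -251.1   13.3] [ 72  89 100]
(398, 225) [ 486.3 -258.1   17.3] [40 50 57]
(397, 230) [ 473.  -260.4   -4.9] [28 40 55]
137 [ 488.9 -227.4  234.9]
140 [ 489.8 -229.1  225.1]
143 [ 490.5 -230.6  215.4]
146 [ 492.8 -234.3  204.8]
149 [ 489.3 -230.   196.8]
152 [ 700.9 -521.4   83.4]
```

>>> play_rows:
  hand: [1,1,1,1,1,1,1,1,1,1,1,1]
  dp:
    - [0,0,0]
    - [0,0,0]
    - [0,0,0]
    - [0,0,0]
    - [0,0,0]
    - [0,0,0]
    - [0,0,0]
    - [0,0,0]
    - [0,0,0]
    - [0,0,0]
    - [0,0,0]
    - [0,0,0]
  roll: [0,0,0,0,0,0,0,0,0,0,0,0]
  squeeze: 8

```text
clock: 7.8
tcp_pos: [495.4, -293.6, 150.1]
tool_rot: [-0.0, -2.221, 2.221]
wrist_force: [0.2, 0.5, -0.2]
grip_width: 2.4
```

```bash
python3 -c "
from h import *
go()
p,d=capture('scene'); save('pics/s4.png',p,(350,90,410,210),6)
p,d=capture('top'); save('pics/t4.png',p,(370,160,500,270),6)
"
```

```text
tcp [ 495.4 -293.6  150.1] w 2.4 F [ 0.2  0.5 -0.2] t 7.8 q [-0.62  0.43  1.62  0.    1.09  0.96]
jaw dir deg -90.01 tilt 0.0
```

View pics/s4.png

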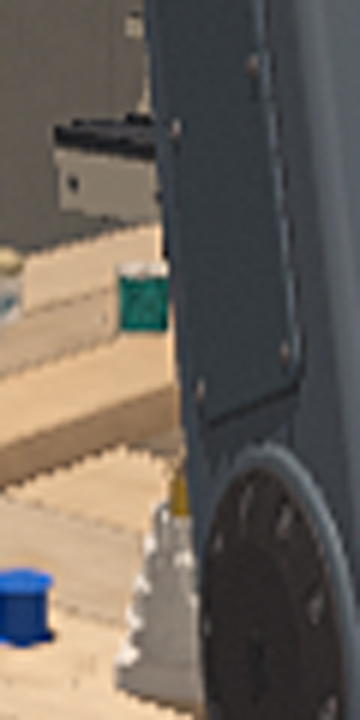

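View pics/t4.png

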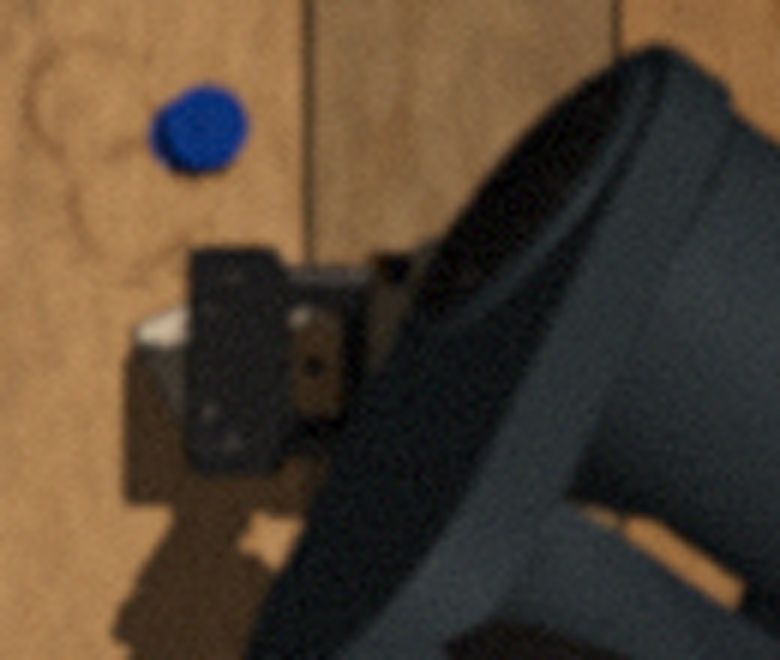

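>>> play_rows:
  hand: [0,0,0,0,0,0,0,0,0,0]
  dp:
    - [0,0,0]
    - [0,0,0]
    - [0,0,0]
    - [0,0,0]
    - [0,0,0]
    - [0,0.005,0]
    - [0,0.015,0]
    - [0,0.027,0]
    - [0,0.037,0]
    - [0,0.04,0]
  roll: [0,0,0,0,0,0,0,0,0,0]

```text
clock: 8.9
tcp_pos: [494.8, -293.1, 108.3]
tool_rot: [0.002, -2.222, 2.219]
wrist_force: [0.7, -0.7, -0.7]
grip_width: 76.0
```

```bash
python3 -c "
from h import *
np.set_printoptions(precision=1,suppress=True)
go()
p,d=capture('scene'); P=cloud('scene',d)
for v in range(146,172,3): print(v,P[v,374],p[v,374])
save('pics/s5.png',p,(350,90,410,210),6)
p,d=capture('top'); save('pics/t5.png',p,(370,160,500,270),6)
"
```

```text
tcp [ 494.8 -293.1  108.3] w 76.0 F [ 0.7 -0.7 -0.7] t 8.9 q [-0.6  0.5  1.6 -0.   1.   1. ]
jaw dir deg -90.01 tilt 0.14
146 [ 494.  -236.   204.2] [104 117 130]
149 [ 494.1 -236.7  194.5] [103 116 129]
152 [ 495.7 -239.5  184. ] [104 116 129]
155 [ 494.8 -238.8  174.7] [104 117 129]
158 [ 497.3 -242.9  163.6] [104 117 130]
161 [ 493.1 -237.7  155.9] [103 115 126]
164 [ 748.7 -590.2    6.8] [ 84 105 126]
167 [ 741.3 -580.9   -2.6] [156 196 232]
170 [ 717.3 -548.5   -2.3] [141 182 219]
```

View pics/s5.png

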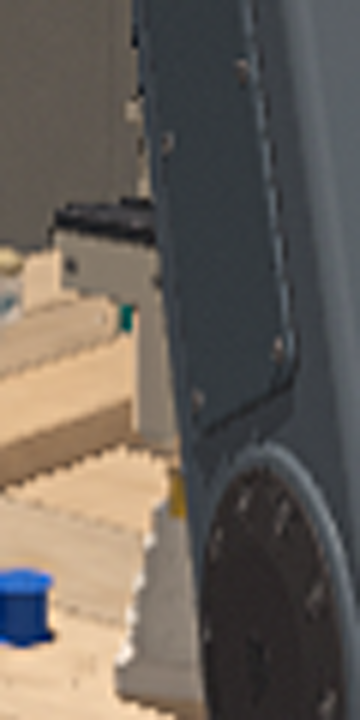

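View pics/t5.png

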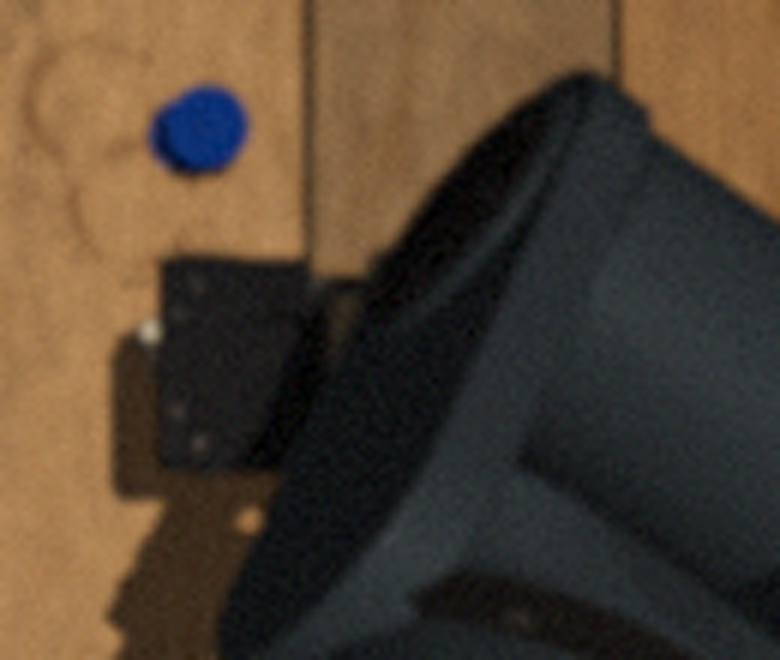

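```bash
python3 -c "
from h import *
np.set_printoptions(precision=1,suppress=True)
go((496.5,-292,60))
p,d=capture('scene'); save('pics/s6.png',p,(360,130,390,180),12)
g=p.astype(int).sum(2); print(g[155:172,368:380])
for z in(150,153,156): print(z,proj('scene',[[487.3,-229,z],[487.3,-246.5,z],[502.3,-229,z]]))
"
```

```text
tcp [ 495.2 -293.4  109.4] w 83.2 F [ 0.5 -0.9  0.2] t 9.0 q [-0.6  0.5  1.6  0.   1.   1. ]
jaw dir deg -90.01 tilt 0.07
(496.5, -292, 60) dp [-0.  0. -0.]
[[550 549 555 554 378 348 357 346 371 373 328 197]
 [531 505 476 437 361 353 359 346 370 369 351 201]
 [455 412 355 339 351 357 360 345 371 360 420 217]
 [352 348 359 359 357 358 358 344 370 354 453 281]
 [357 349 351 356 360 359 357 345 369 355 447 344]
 [344 339 338 344 352 360 357 347 370 350 440 398]
 [333 339 326 323 427 351 345 344 366 350 435 434]
 [343 332 326 327 430 381 331 330 339 348 434 385]
 [325 299 305 318 308 371 334 330 363 384 472 380]
 [271 373 488 309 274 296 310 333 370 386 448 373]
 [478 530 598 442 483 433 482 315 291 299 316 354]
 [587 581 581 555 595 562 593 442 488 404 393 432]
 [565 566 566 574 574 579 583 554 602 518 403 424]
 [553 563 561 564 565 568 574 574 586 487 269 260]
 [550 550 553 556 559 562 564 566 578 530 323 261]
 [549 545 542 542 542 543 543 549 564 601 377 266]
 [560 550 551 545 541 535 534 536 546 577 367 259]]
150 [[373.8 163.8]
 [377.1 162.5]
 [369.9 162.9]]
153 [[373.8 162.9]
 [377.2 161.6]
 [369.9 161.9]]
156 [[373.8 162. ]
 [377.2 160.7]
 [369.9 161. ]]
```

View pics/s6.png

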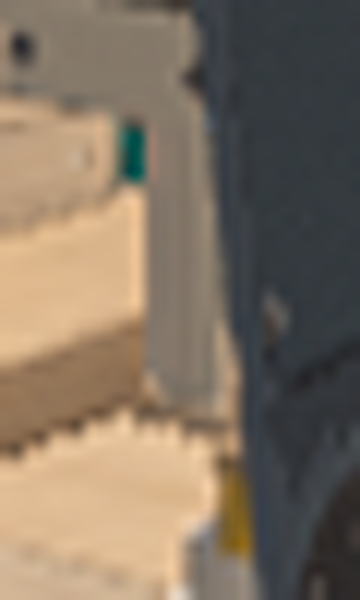

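>>> play_rows:
  hand: [0,0,0,0,0,0,0,0]
  dp:
    - [-0.001,0.005,0]
    - [-0.001,0.013,0]
    - [-0.001,0.021,0]
    - [-0.001,0.029,0]
    - [-0.001,0.037,0]
    - [-0.001,0.044,0]
    - [-0.001,0.049,0]
    - [-0.001,0.049,0]
  roll: [0,0,0,0,0,0,0,0]

```text
clock: 9.85
tcp_pos: [496.1, -293.4, 60.3]
tool_rot: [0.001, -2.222, 2.22]
wrist_force: [0.1, -0.7, -0.5]
grip_width: 92.8
```

>>> play_rows:
  hand: [0.5,0.6,0.7,0.8,0.8,0.8,0.8,0.8,0.8]
  dp:
    - [0,0,0]
    - [0,0,0]
    - [0,0,0]
    - [0,0,0]
    - [0,0,0]
    - [0,0,0]
    - [0,0,0]
    - [0,0,0]
    - [0,0,0]
  roll: [0,0,0,0,0,0,0,0,0]
  squeeze: 8

```text
clock: 10.75
tcp_pos: [496.6, -293.7, 61.3]
tool_rot: [0.001, 2.221, -2.222]
wrist_force: [0.2, 1.0, 3.4]
grip_width: 35.6
```

>>> play_rows:
  hand: [0.8,0.8,0.8,0.8,0.8,0.8,0.8,0.8,0.8,0.8,0.8,0.8]
  dp:
    - [0,-0.003,0]
    - [0,-0.01,0]
    - [0,-0.018,0]
    - [0,-0.026,0]
    - [0,-0.035,0]
    - [0,-0.043,0]
    - [0,-0.048,-0.004]
    - [-0.004,-0.05,-0.014]
    - [-0.013,-0.05,-0.029]
    - [-0.022,-0.05,-0.046]
    - [-0.032,-0.05,-0.062]
    - [-0.041,-0.05,-0.077]
  roll: [0,0,0,0,0,0,0,0,0,0,0,0]

```text
clock: 11.95
tcp_pos: [537.8, -215.0, 110.9]
tool_rot: [0.001, -2.222, 2.221]
wrist_force: [0.5, -0.7, -0.5]
grip_width: 35.7
```

```bash
python3 -c "
from h import *
go((668,-11,110),(668,-11,0))
p,d=capture('scene'); save('pics/s7.png',p,(340,100,440,215),6)
p,d=capture('top'); save('pics/t7.png',p,(330,130,490,260),5)
"
```

```text
tcp [ 537.8 -215.   110.9] w 35.7 F [ 0.5 -0.7 -0.5] t 11.9 q [-0.46  0.48  1.64  0.    1.02  1.11]
jaw dir deg -89.99 tilt 0.04
(668, -11, 110) dp [-0.1302  0.001  -0.2039]
(668, -11, 0) dp [-0.1303  0.111  -0.2039]
```

View pics/s7.png

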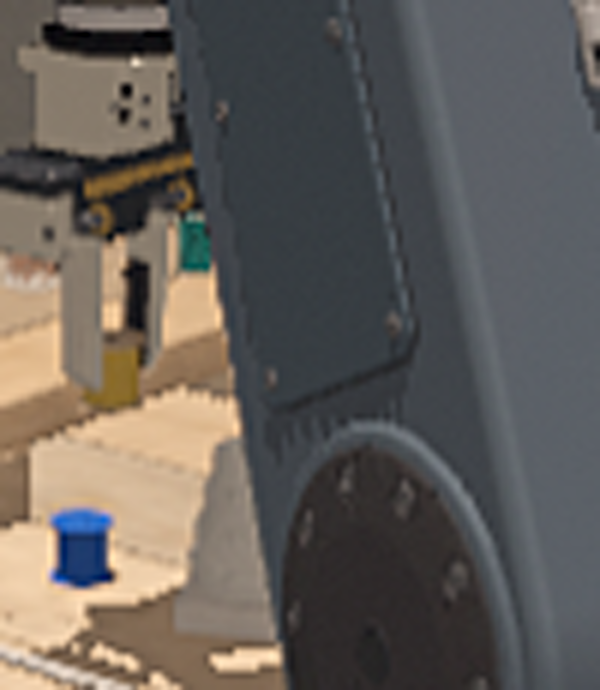

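View pics/t7.png

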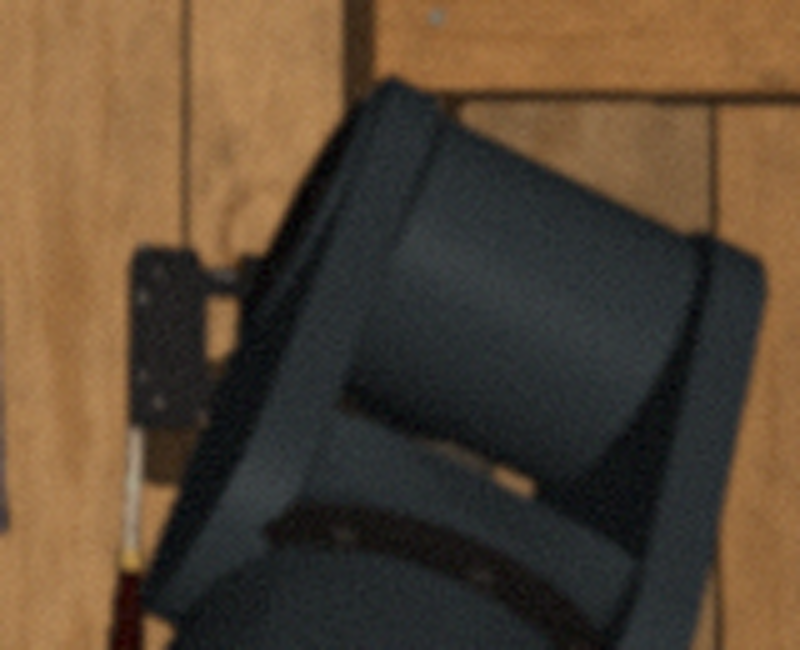

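>>> play_rows:
  hand: [0.8,0.8,0.8,0.8,0.8,0.8,0.8,0.8,0.8,0.8,0.8,0.8]
  dp:
    - [-0.011,0,-0.018]
    - [-0.025,0,-0.04]
    - [-0.041,0,-0.064]
    - [-0.057,0,-0.09]
    - [-0.073,0.006,-0.115]
    - [-0.089,0.018,-0.14]
    - [-0.104,0.034,-0.163]
    - [-0.116,0.052,-0.182]
    - [-0.125,0.072,-0.196]
    - [-0.13,0.09,-0.204]
    - [-0.13,0.103,-0.204]
    - [-0.13,0.108,-0.204]
  roll: [0,0,0,0,0,0,0,0,0,0,0,0]

```text
clock: 13.25
tcp_pos: [666.4, -12.9, 1.6]
tool_rot: [0.002, -2.22, 2.22]
wrist_force: [-0.4, -0.3, -1.3]
grip_width: 35.7
```

```bash
python3 -c "
from h import *
go((668,-11,-18))
p,d=capture('scene'); save('pics/s8.png',p,(240,130,360,250),6)
"
```

```text
tcp [666.4 -12.9   1.6] w 35.7 F [-0.4 -0.3 -1.3] t 13.2 q [-0.09  0.77  1.44 -0.    0.93  1.48]
jaw dir deg -90.01 tilt 0.13
(668, -11, -18) dp [-0.0016  0.0196 -0.0019]
```

View pics/s8.png

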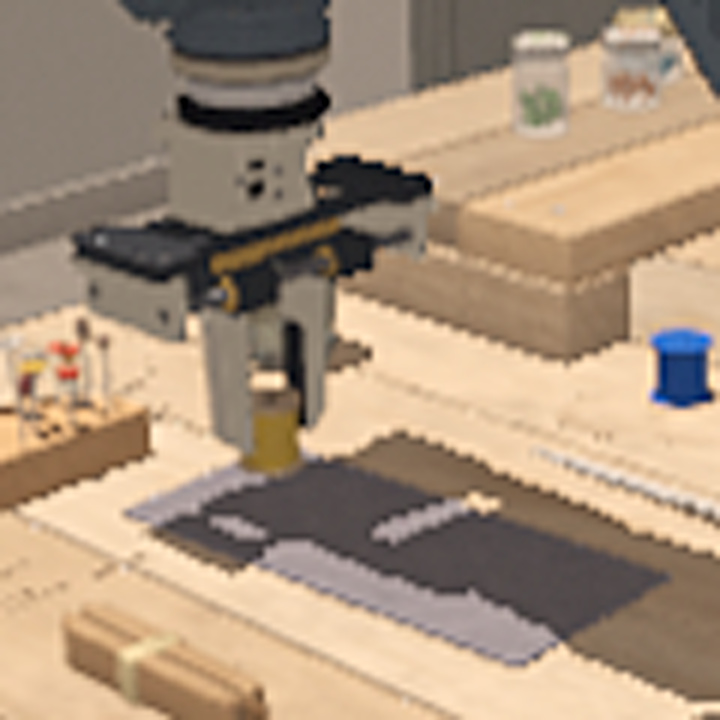

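>>> play_rows:
  hand: [0.8,0.8,0.8,0.8,0.8,0.8,0.8]
  dp:
    - [0,0.005,0]
    - [0,0.01,0]
    - [0,0.014,0]
    - [0,0.017,0]
    - [0,0.019,0]
    - [0,0.02,0]
    - [0,0.02,0]
  roll: [0,0,0,0,0,0,0]

```text
clock: 14.0
tcp_pos: [667.4, -12.6, -17.0]
tool_rot: [-0.0, -2.221, 2.221]
wrist_force: [0.4, -1.0, 0.4]
grip_width: 35.9
```

>>> play_rows:
  hand: [0.8,0.8,0.8,0.8]
  dp:
    - [0,0.0005,0]
    - [0,0.001,0]
    - [0,0.0015,0]
    - [0,0.0015,0]
  roll: [0,0,0,0]

```text
clock: 14.4
tcp_pos: [667.5, -12.6, -18.4]
tool_rot: [-0.0, -2.221, 2.221]
wrist_force: [0.1, 0.1, -0.8]
grip_width: 36.1
```

>>> play_rows:
  hand: [0.8,0.8,0.8,0.8,0.8]
  dp:
    - [0,0.0005,0]
    - [0,0.001,0]
    - [0,0.0015,0]
    - [0,0.002,0]
    - [0,0.002,0]
  roll: [0,0,0,0,0]

```text
clock: 14.9
tcp_pos: [667.7, -12.6, -19.3]
tool_rot: [0.001, 2.221, -2.221]
wrist_force: [-4.0, 0.1, 9.4]
grip_width: 35.9
```

```bash
python3 -c "
from h import *
go()
p,d=capture('scene'); save('pics/s9.png',p,(270,180,310,220),15)
"
```

```text
tcp [667.7 -12.6 -19.3] w 35.9 F [-4.   0.1  9.4] t 14.9 q [-0.09  0.8   1.45  0.    0.9   1.48]
jaw dir deg -90.01 tilt 0.03
```

View pics/s9.png

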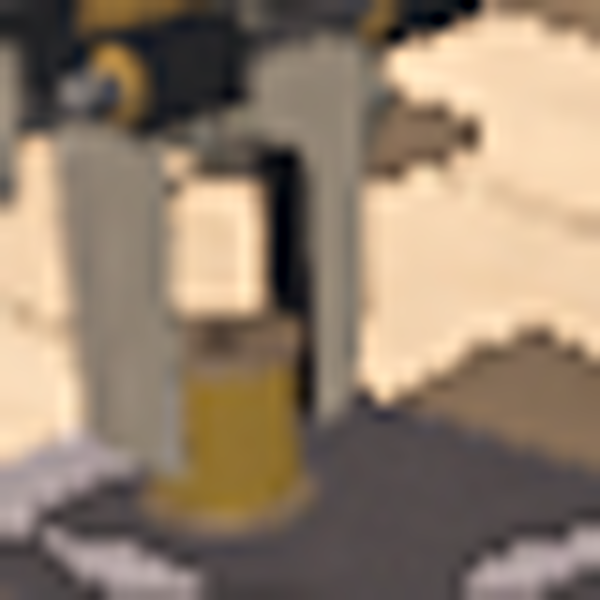

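>>> play_rows:
  hand: [0,0,0,0,0,0,0,0,0,0,0,0]
  dp:
    - [0,0,0]
    - [0,0,0]
    - [0,0,0]
    - [0,0,0]
    - [0,0,0]
    - [0,-0.005,0]
    - [0,-0.017,0]
    - [0,-0.034,0]
    - [0,-0.054,0]
    - [0,-0.076,0]
    - [0,-0.098,0.006]
    - [0.008,-0.115,0.02]
  roll: [0,0,0,0,0,0,0,0,0,0,0,0]

```text
clock: 16.15
tcp_pos: [660.6, -32.2, 97.9]
tool_rot: [0.003, 2.219, -2.22]
wrist_force: [0.6, 0.4, -0.1]
grip_width: 93.1
```

```bash
python3 -c "
from h import *
np.set_printoptions(precision=1,suppress=True)
go((496.5,-292,110))
for n in('top','scene'):
    p,d=capture(n); save('pics/%s10.png'%n,p,*(((380,180,460,260),8) if n=='top' else ((260,160,400,240),5)))
    P=cloud(n,d)
    for t in('spool','small_cup','middle_cup','large_cup'): print(n,t,[(r['p'],toworld(n,r['point'])[0]) for r in finder.spot_point(n,t)[:4]])
"
```

```text
tcp [660.6 -32.2  97.9] w 93.1 F [ 0.6  0.4 -0.1] t 16.1 q [-0.1  0.6  1.4  0.   1.1  1.4]
jaw dir deg -89.95 tilt 0.19
(496.5, -292, 110) dp [ 0.2 -0.   0.3]
top spool [(0.72, array([ 541.5, -412.3,    1.2])), (0.66, array([ 440.9, -410.3,   -0.2])), (0.63, array([503.2, 301. ,  -3.5])), (0.62, array([ 500.3, -294.1,   59. ]))]
top small_cup [(0.9, array([ 499.7, -292.4,   61.5])), (0.37, array([ 482.1, -151.7,   -1.4]))]
top middle_cup [(0.48, array([ 494.5, -293.1,   37.7]))]
top large_cup [(0.49, array([ 492. , -289.2,   15.5]))]
scene spool [(0.7, array([ 601.1, -270.7,    0.7])), (0.54, array([666.4, -12.2,   0.9])), (0.53, array([583.9, -15.9,   2.3]))]
scene small_cup []
scene middle_cup [(0.55, array([ 495.1, -287.5,   40.3]))]
scene large_cup [(0.75, array([ 495.2, -290. ,   21.1]))]
```

View pics/top10.png

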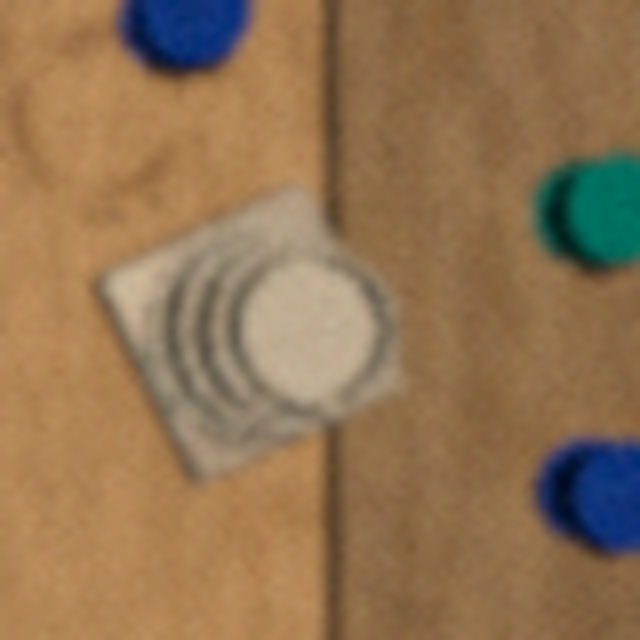

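View pics/scene10.png

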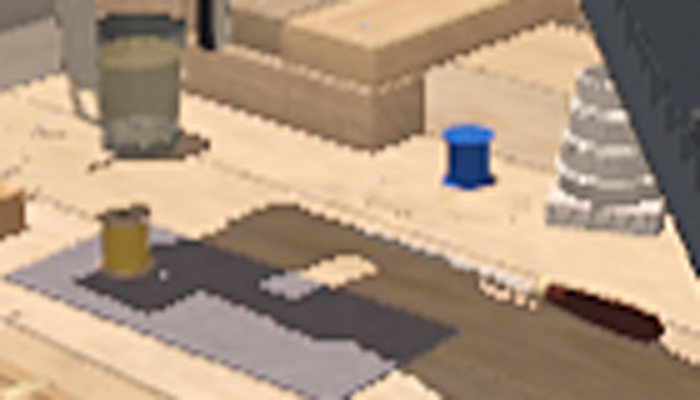

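```bash
python3 -c "
from h import *
print(atz('top',[(418.5,220.75)],98),atz('top',[(418.5,220.75)],90))
go((497,-292,110),(497,-292,40))"
```

```text
[[ 496.85972123 -289.32417812   98.        ]] [[ 496.9873639  -291.53730472   90.        ]]
tcp [659.3 -32.2  93.9] w 93.2 F [ 0.3 -0.1 -0.3] t 16.6 q [-0.12  0.64  1.42  0.    1.08  1.45]
jaw dir deg -89.99 tilt 0.06
(497, -292, 110) dp [ 0.1624 -0.016   0.2597]
(497, -292, 40) dp [0.1623 0.054  0.2598]
```

>>> play_rows:
  hand: [0,0,0,0,0,0,0,0,0,0,0,0]
  dp:
    - [0.006,-0.004,0.008]
    - [0.016,-0.008,0.025]
    - [0.033,-0.012,0.053]
    - [0.052,-0.014,0.083]
    - [0.072,-0.014,0.115]
    - [0.092,-0.014,0.147]
    - [0.111,-0.014,0.178]
    - [0.128,-0.014,0.206]
    - [0.144,-0.014,0.23]
    - [0.155,-0.012,0.248]
    - [0.161,-0.006,0.258]
    - [0.162,0,0.259]
  roll: [0,0,0,0,0,0,0,0,0,0,0,0]

```text
clock: 17.85
tcp_pos: [496.4, -292.9, 94.5]
tool_rot: [-0.003, -2.22, 2.221]
wrist_force: [0.1, 0.0, -0.1]
grip_width: 92.7
```

>>> play_rows:
  hand: [0,0,0,0,0,0,0,0]
  dp:
    - [0,0,0]
    - [0,0.006,0]
    - [0,0.016,0]
    - [0,0.028,0]
    - [0,0.039,0]
    - [0,0.048,0]
    - [0,0.053,0]
    - [0,0.053,0]
  roll: [0,0,0,0,0,0,0,0]

```text
clock: 18.65
tcp_pos: [497.1, -291.4, 40.8]
tool_rot: [0.001, -2.222, 2.22]
wrist_force: [-0.1, -0.1, -0.2]
grip_width: 92.7
```

```bash
python3 -c "
from h import *
go((497,-291,40))"
```

```text
tcp [ 497.1 -291.4   40.8] w 92.7 F [-0.1 -0.1 -0.2] t 18.6 q [-0.61  0.58  1.69  0.    0.87  0.96]
jaw dir deg -90.01 tilt 0.07
(497, -291, 40) dp [ 0.0001  0.0008 -0.0004]
```

>>> play_rows:
  hand: [0.4,0.5,0.6,0.65,0.65,0.65,0.65,0.65]
  dp:
    - [0,0,0]
    - [0,0,0]
    - [0,0,0]
    - [0,0,0]
    - [0,0,0]
    - [0,0,0]
    - [0,0,0]
    - [0,0,0]
  roll: [0,0,0,0,0,0,0,0]
  squeeze: 12

```text
clock: 19.45
tcp_pos: [497.5, -291.6, 41.7]
tool_rot: [-0.0, -2.221, 2.221]
wrist_force: [0.0, 0.3, 0.4]
grip_width: 47.6
```

>>> play_rows:
  hand: [0.65,0.65,0.65,0.65,0.65,0.65,0.65,0.65,0.65,0.65,0.65,0.65]
  dp:
    - [0,-0.002,0]
    - [0,-0.006,0]
    - [0,-0.012,0]
    - [0,-0.019,0]
    - [0,-0.027,0]
    - [0,-0.036,0]
    - [0,-0.044,0]
    - [0,-0.05,-0.004]
    - [-0.004,-0.053,-0.016]
    - [-0.01,-0.053,-0.034]
    - [-0.016,-0.053,-0.055]
    - [-0.023,-0.053,-0.076]
  roll: [0,0,0,0,0,0,0,0,0,0,0,0]

```text
clock: 20.65
tcp_pos: [520.5, -213.9, 94.6]
tool_rot: [0.0, -2.222, 2.221]
wrist_force: [-0.7, 0.4, -0.1]
grip_width: 47.2
```

```bash
python3 -c "
from h import *
go((583,-16,0))
p,d=capture('scene'); save('pics/s11.png',p,(320,120,420,220),6)
"
```

```text
tcp [ 520.5 -213.9   94.6] w 47.2 F [-0.7  0.4 -0.1] t 20.6 q [-0.47  0.48  1.7   0.    0.97  1.1 ]
jaw dir deg -90.01 tilt 0.03
(583, -16, 0) dp [-0.0624  0.0946 -0.1979]
```

View pics/s11.png

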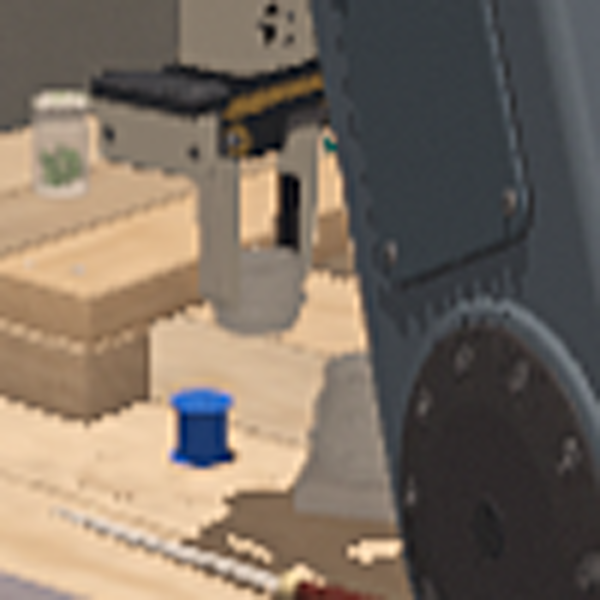

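>>> play_rows:
  hand: [0.65,0.65,0.65,0.65,0.65,0.65,0.65,0.65,0.65,0.65,0.65,0.65]
  dp:
    - [-0.006,0,-0.02]
    - [-0.014,0,-0.043]
    - [-0.021,0,-0.068]
    - [-0.029,0,-0.092]
    - [-0.037,0.004,-0.117]
    - [-0.044,0.014,-0.14]
    - [-0.05,0.028,-0.16]
    - [-0.056,0.046,-0.178]
    - [-0.06,0.065,-0.191]
    - [-0.062,0.08,-0.197]
    - [-0.062,0.089,-0.198]
    - [-0.062,0.094,-0.198]
  roll: [0,0,0,0,0,0,0,0,0,0,0,0]

```text
clock: 21.9
tcp_pos: [582.1, -17.7, -0.1]
tool_rot: [0.001, -2.221, 2.221]
wrist_force: [0.0, -0.7, -1.2]
grip_width: 47.4
```

>>> play_rows:
  hand: [0.65,0.65,0.65,0.65,0.65,0.65]
  dp:
    - [0,0.004,0]
    - [0,0.008,0]
    - [0,0.011,0]
    - [0,0.013,0]
    - [0,0.014,0]
    - [0,0.014,0]
  roll: [0,0,0,0,0,0]

```text
clock: 22.5
tcp_pos: [582.5, -17.7, -13.4]
tool_rot: [-0.0, -2.221, 2.221]
wrist_force: [-0.4, 0.1, -1.3]
grip_width: 47.1
```

>>> play_rows:
  hand: [0.65,0.65,0.65,0.65,0.65,0.65,0.65]
  dp:
    - [0,0.0006,0]
    - [0,0.0012,0]
    - [0,0.0018,0]
    - [0,0.0023,0]
    - [0,0.0028,0]
    - [0,0.0032,0]
    - [0,0.0032,0]
  roll: [0,0,0,0,0,0,0]

```text
clock: 23.2
tcp_pos: [582.5, -17.6, -16.6]
tool_rot: [-0.0, -2.221, 2.221]
wrist_force: [-0.6, 0.5, -1.3]
grip_width: 47.6
```

>>> play_rows:
  hand: [0.65,0.65,0.65,0.65]
  dp:
    - [0,0.0005,0]
    - [0,0.001,0]
    - [0,0.0015,0]
    - [0,0.0015,0]
  roll: [0,0,0,0]

```text
clock: 23.6
tcp_pos: [582.6, -17.6, -16.9]
tool_rot: [0.0, 2.221, -2.221]
wrist_force: [-4.7, 0.4, 13.6]
grip_width: 47.0
```

>>> play_rows:
  hand: [0,0,0,0,0,0,0,0,0,0,0,0]
  dp:
    - [0,0,0]
    - [0,0,0]
    - [0,0,0]
    - [0,0,0]
    - [0,0,0]
    - [0,-0.005,0]
    - [0,-0.017,0]
    - [0,-0.034,0]
    - [0,-0.054,0]
    - [0,-0.076,0]
    - [0,-0.095,0.006]
    - [0.004,-0.105,0.02]
  roll: [0,0,0,0,0,0,0,0,0,0,0,0]

```text
clock: 24.8
tcp_pos: [579.5, -37.6, 89.5]
tool_rot: [0.002, 2.219, -2.22]
wrist_force: [-1.2, -0.4, -0.4]
grip_width: 93.0
```

```bash
python3 -c "
from h import *
np.set_printoptions(precision=1,suppress=True)
go((497,-291.5,70))
for n in('top','scene'):
    p,d=capture(n); save('pics/%s12.png'%n,p,*(((380,180,460,260),8) if n=='top' else ((260,160,400,240),5)))
    for t in('middle_cup','large_cup'): print(n,t,[(r['p'],toworld(n,r['point'])[0]) for r in finder.spot_point(n,t)[:4]])
"
```

```text
tcp [579.5 -37.6  89.5] w 93.0 F [-1.2 -0.4 -0.4] t 24.8 q [-0.1  0.5  1.7  0.   1.   1.4]
jaw dir deg -89.94 tilt 0.18
(497, -291.5, 70) dp [0.1 0.  0.3]
top middle_cup [(0.88, array([ 497.2, -293.3,   34.9]))]
top large_cup [(0.65, array([584.5, -17.5,   2.6])), (0.59, array([ 490. , -289.9,   16.4]))]
scene middle_cup [(0.59, array([ 496.8, -286.7,   37.6]))]
scene large_cup [(0.77, array([ 497. , -294.4,   17.9])), (0.71, array([499.9, 303.1,  -2.8]))]
```

View pics/top12.png

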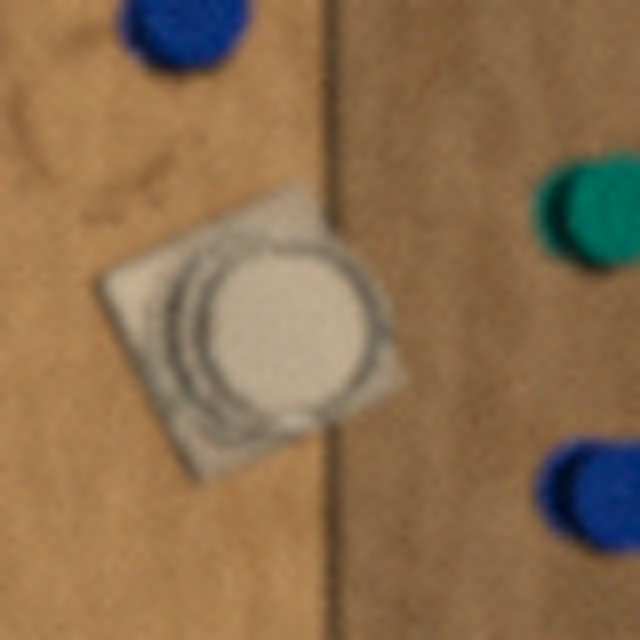

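View pics/scene12.png

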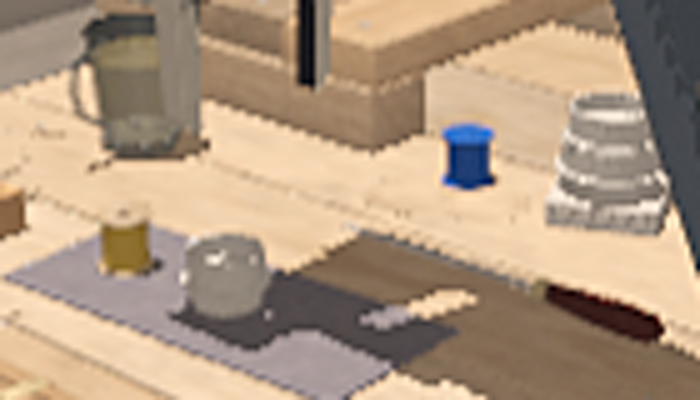

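>>> play_rows:
  hand: [0,0,0,0,0,0,0,0,0,0,0,0]
  dp:
    - [0.003,-0.002,0.008]
    - [0.008,-0.005,0.025]
    - [0.016,-0.006,0.05]
    - [0.026,-0.006,0.08]
    - [0.036,-0.006,0.112]
    - [0.047,-0.006,0.144]
    - [0.057,-0.006,0.175]
    - [0.066,-0.004,0.202]
    - [0.074,0,0.226]
    - [0.079,0.006,0.243]
    - [0.082,0.014,0.252]
    - [0.0825,0.02,0.254]
  roll: [0,0,0,0,0,0,0,0,0,0,0,0]

```text
clock: 26.3
tcp_pos: [495.5, -291.9, 65.8]
tool_rot: [-0.0, -2.221, 2.22]
wrist_force: [-0.1, 0.2, 0.8]
grip_width: 92.8
```

>>> play_rows:
  hand: [0,0,0,0,0,0,0,0]
  dp:
    - [0,0,0]
    - [0,0.006,0]
    - [0,0.016,0]
    - [0,0.028,0]
    - [0,0.039,0]
    - [0,0.048,0]
    - [0,0.051,0]
    - [0,0.051,0]
  roll: [0,0,0,0,0,0,0,0]

```text
clock: 27.1
tcp_pos: [495.7, -291.5, 15.4]
tool_rot: [0.0, -2.222, 2.22]
wrist_force: [-0.1, -0.1, 0.9]
grip_width: 93.1
```

```bash
python3 -c "
from h import *
go((497,-291.5,17.5))"
```

```text
tcp [ 495.7 -291.5   15.4] w 93.1 F [-0.1 -0.1  0.9] t 27.1 q [-0.61  0.61  1.71  0.    0.82  0.96]
jaw dir deg -90.01 tilt 0.05
(497, -291.5, 17.5) dp [-0.0013 -0.0021  0.    ]
```

>>> play_rows:
  hand: [0,0,0.3,0.4,0.5,0.55,0.55,0.55,0.55,0.55]
  dp:
    - [-0.001,-0.0025,0]
    - [-0.001,-0.0025,0]
    - [-0.001,-0.0025,0]
    - [-0.001,-0.0025,0]
    - [-0.001,-0.0025,0]
    - [-0.001,-0.0025,0]
    - [-0.001,-0.0025,0]
    - [-0.001,-0.0025,0]
    - [-0.001,-0.0025,0]
    - [-0.001,-0.0025,0]
  roll: [0,0,0,0,0,0,0,0,0,0]
  squeeze: 14

```text
clock: 28.1
tcp_pos: [496.9, -291.6, 18.4]
tool_rot: [-0.0, -2.221, 2.221]
wrist_force: [-0.8, 0.1, -0.4]
grip_width: 56.3
```

>>> play_rows:
  hand: [0.55,0.55,0.55,0.55,0.55,0.55,0.55,0.55,0.55,0.55,0.55,0.55]
  dp:
    - [0,-0.002,0]
    - [0,-0.006,0]
    - [0,-0.012,0]
    - [0,-0.019,0]
    - [0,-0.027,0]
    - [0,-0.036,0]
    - [0,-0.044,0]
    - [0,-0.052,-0.004]
    - [0,-0.06,-0.016]
    - [0,-0.06,-0.034]
    - [0,-0.06,-0.055]
    - [0,-0.06,-0.076]
  roll: [0,0,0,0,0,0,0,0,0,0,0,0]

```text
clock: 29.3
tcp_pos: [496.5, -213.4, 78.2]
tool_rot: [0.001, -2.222, 2.221]
wrist_force: [-0.6, -0.8, -1.3]
grip_width: 56.2
```

```bash
python3 -c "
from h import *
go((497,-21,-5))
p,d=capture('scene'); save('pics/s13.png',p,(320,120,420,220),6)
"
```

```text
tcp [ 496.5 -213.4   78.2] w 56.2 F [-0.6 -0.8 -1.3] t 29.3 q [-0.49  0.47  1.77  0.    0.91  1.08]
jaw dir deg -89.99 tilt 0.04
(497, -21, -5) dp [-0.0005  0.0833 -0.1924]
```

View pics/s13.png

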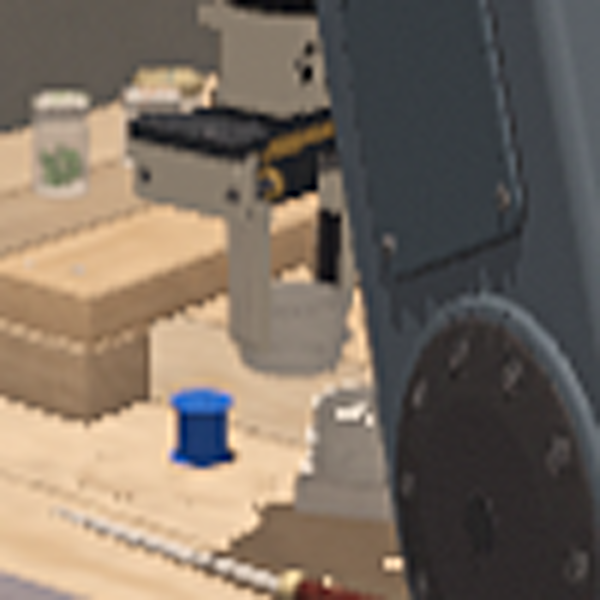

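>>> play_rows:
  hand: [0.55,0.55,0.55,0.55,0.55,0.55,0.55,0.55,0.55,0.55,0.55,0.55]
  dp:
    - [0,0,-0.02]
    - [0,0,-0.043]
    - [0,0,-0.067]
    - [0,0,-0.09]
    - [0,0,-0.114]
    - [0,0.008,-0.136]
    - [0,0.022,-0.156]
    - [0,0.038,-0.174]
    - [0,0.056,-0.186]
    - [0,0.07,-0.192]
    - [0,0.079,-0.192]
    - [0,0.083,-0.192]
  roll: [0,0,0,0,0,0,0,0,0,0,0,0]

```text
clock: 30.55
tcp_pos: [496.3, -23.1, -5.2]
tool_rot: [0.002, -2.221, 2.221]
wrist_force: [-0.0, -0.5, -0.8]
grip_width: 56.4
```

>>> play_rows:
  hand: [0.55,0.55,0.55,0.55,0.55,0.55]
  dp:
    - [0,0.003,0]
    - [0,0.006,0]
    - [0,0.009,0]
    - [0,0.011,0]
    - [0,0.012,0]
    - [0,0.012,0]
  roll: [0,0,0,0,0,0]

```text
clock: 31.15
tcp_pos: [497.0, -23.6, -16.6]
tool_rot: [-0.0, -2.221, 2.221]
wrist_force: [-0.1, 0.2, -0.8]
grip_width: 56.3
```

>>> play_rows:
  hand: [0.55,0.55,0.55,0.55]
  dp:
    - [0,0.0005,0]
    - [0,0.001,0]
    - [0,0.0015,0]
    - [0,0.0015,0]
  roll: [0,0,0,0]

```text
clock: 31.55
tcp_pos: [497.0, -23.6, -18.1]
tool_rot: [-0.0, -2.221, 2.221]
wrist_force: [-0.3, 0.1, -0.9]
grip_width: 56.2
```

>>> play_rows:
  hand: [0.55,0.55,0.55,0.55]
  dp:
    - [0,0.0005,0]
    - [0,0.001,0]
    - [0,0.0015,0]
    - [0,0.0015,0]
  roll: [0,0,0,0]

```text
clock: 31.95
tcp_pos: [497.3, -23.6, -18.5]
tool_rot: [0.001, 2.221, -2.221]
wrist_force: [-4.5, 0.3, 16.3]
grip_width: 56.3
```

>>> play_rows:
  hand: [0,0,0,0,0,0,0,0,0,0,0,0]
  dp:
    - [0,0,0]
    - [0,0,0]
    - [0,0,0]
    - [0,0,0]
    - [0,0,0]
    - [0,-0.005,0]
    - [0,-0.017,0]
    - [0,-0.034,0]
    - [0,-0.054,0]
    - [0,-0.076,0]
    - [0,-0.09,0.006]
    - [0,-0.095,0.02]
  roll: [0,0,0,0,0,0,0,0,0,0,0,0]

```text
clock: 33.15
tcp_pos: [497.9, -43.7, 77.6]
tool_rot: [0.002, 2.219, -2.22]
wrist_force: [-0.2, 0.1, -0.3]
grip_width: 93.0
```

```bash
python3 -c "
from h import *
np.set_printoptions(precision=1,suppress=True)
go((497,-291.5,50))
for n in('top','scene'):
    p,d=capture(n); save('pics/%s14.png'%n,p,*(((380,180,460,260),8) if n=='top' else ((260,160,400,240),5)))
    for t in('large_cup','steel_block'): print(n,t,[(r['p'],toworld(n,r['point'])[0]) for r in finder.spot_point(n,t)[:4]])
"
```

```text
tcp [497.9 -43.7  77.6] w 93.0 F [-0.2  0.1 -0.3] t 33.1 q [-0.2  0.4  1.9  0.   0.9  1.4]
jaw dir deg -89.94 tilt 0.17
(497, -291.5, 50) dp [0.  0.  0.2]
top large_cup [(0.61, array([ 490.4, -288.5,   16.2]))]
top steel_block [(0.63, array([ 493.7, -290.6,   -0.9]))]
scene large_cup [(0.88, array([ 494.3, -293.6,   17.1]))]
scene steel_block [(0.43, array([ 499.6, -291.2,   -2.8]))]
```

View pics/top14.png

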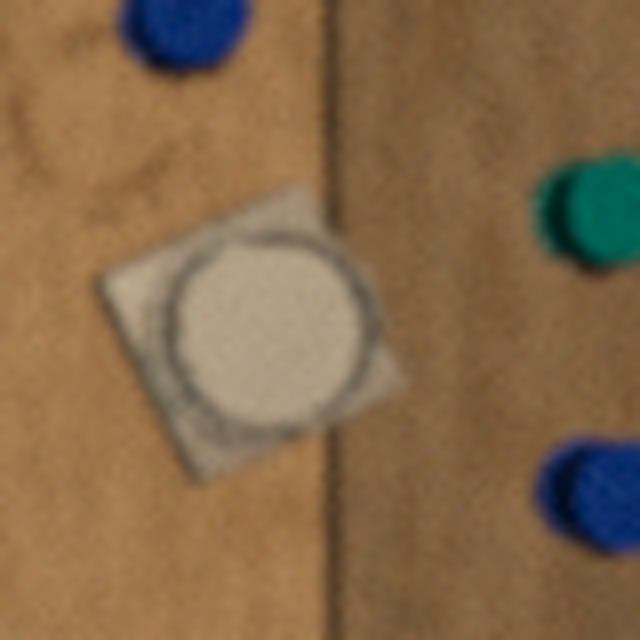

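View pics/scene14.png

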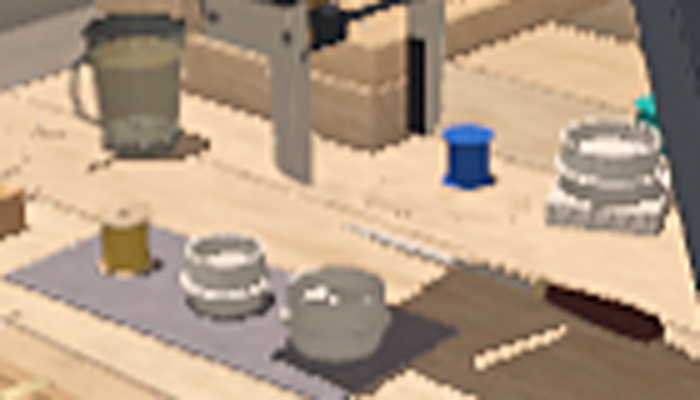

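>>> play_rows:
  hand: [0,0,0,0,0,0,0,0,0,0,0,0]
  dp:
    - [0,0,0.008]
    - [0,0,0.025]
    - [0,0,0.05]
    - [0,0,0.08]
    - [0,0,0.112]
    - [0,0,0.144]
    - [0,0,0.174]
    - [0,0,0.2]
    - [0.001,0.004,0.222]
    - [0.001,0.01,0.238]
    - [0.001,0.018,0.246]
    - [0.001,0.023,0.2475]
  roll: [0,0,0,0,0,0,0,0,0,0,0,0]

```text
clock: 34.65
tcp_pos: [495.5, -291.3, 51.2]
tool_rot: [0.0, -2.221, 2.22]
wrist_force: [0.1, 0.1, 0.5]
grip_width: 93.1
```

>>> play_rows:
  hand: [0,0,0,0,0,0,0,0]
  dp:
    - [0,0,0]
    - [0,0.006,0]
    - [0,0.016,0]
    - [0,0.028,0]
    - [0,0.039,0]
    - [0,0.047,0]
    - [0,0.05,0]
    - [0,0.05,0]
  roll: [0,0,0,0,0,0,0,0]

```text
clock: 35.45
tcp_pos: [495.7, -291.0, 1.9]
tool_rot: [0.0, -2.222, 2.221]
wrist_force: [-0.8, 0.9, 0.1]
grip_width: 93.1
```

```bash
python3 -c "
from h import *
go((497,-291.5,-3.5)); print(atz('top',[(413.5,221.1)],50))"
```

```text
tcp [ 495.7 -291.     1.9] w 93.1 F [-0.8  0.9  0.1] t 35.5 q [-0.61  0.63  1.71  0.    0.8   0.96]
jaw dir deg -90.01 tilt 0.04
(497, -291.5, -3.5) dp [-0.0013  0.0054  0.0005]
[[ 496.57256095 -289.98702705   50.        ]]
```

>>> play_rows:
  hand: [0,0,0,0.2,0.3,0.4,0.45,0.45,0.45,0.45]
  dp:
    - [-0.001,0.003,0]
    - [-0.001,0.005,0]
    - [-0.001,0.005,0]
    - [-0.001,0.005,0]
    - [-0.001,0.005,0]
    - [-0.001,0.005,0]
    - [-0.001,0.005,0]
    - [-0.001,0.005,0]
    - [-0.001,0.005,0]
    - [-0.001,0.005,0]
  roll: [0,0,0,0,0,0,0,0,0,0]
  squeeze: 16

```text
clock: 36.45
tcp_pos: [497.0, -291.1, -2.5]
tool_rot: [-0.0, -2.221, 2.221]
wrist_force: [-0.4, 0.3, 0.9]
grip_width: 65.7
```

>>> play_rows:
  hand: [0.45,0.45,0.45,0.45,0.45,0.45,0.45,0.45,0.45,0.45,0.45,0.45]
  dp:
    - [0,-0.002,0]
    - [0,-0.007,0]
    - [0,-0.015,0]
    - [0,-0.025,0]
    - [0,-0.036,0]
    - [0,-0.048,0]
    - [0,-0.06,-0.003]
    - [0,-0.072,-0.012]
    - [0,-0.082,-0.027]
    - [0,-0.09,-0.047]
    - [0,-0.095,-0.071]
    - [0,-0.097,-0.097]
  roll: [0,0,0,0,0,0,0,0,0,0,0,0]

```text
clock: 37.65
tcp_pos: [496.9, -192.3, 95.4]
tool_rot: [0.001, 2.221, -2.221]
wrist_force: [1.2, 0.2, -1.8]
grip_width: 65.5
```

>>> play_rows:
  hand: [0.45,0.45,0.45,0.45,0.45,0.45,0.45,0.45,0.45,0.45,0.45,0.45]
  dp:
    - [0,0,-0.025]
    - [0,0,-0.05]
    - [0,0,-0.076]
    - [0,0,-0.104]
    - [0,0,-0.132]
    - [0,0,-0.16]
    - [0,0,-0.188]
    - [0,0,-0.216]
    - [0,0,-0.242]
    - [0,0,-0.266]
    - [0,0,-0.286]
    - [0,0,-0.305]
  roll: [0,0,0,0,0,0,0,0,0,0,0,0]

```text
clock: 38.85
tcp_pos: [496.1, 112.8, 94.9]
tool_rot: [-0.001, 2.221, -2.221]
wrist_force: [-0.3, -0.4, -1.5]
grip_width: 65.3
```

```bash
python3 -c "
from h import *
go((499.5,299.5,20),(499.5,299.5,60))
p,d=capture('scene'); save('pics/s15.png',p,(180,60,360,240),4)
"
```

```text
tcp [496.1 112.8  94.9] w 65.3 F [-0.3 -0.4 -1.5] t 38.9 q [0.13 0.39 1.84 0.   0.91 1.7 ]
jaw dir deg -89.95 tilt 0.01
(499.5, 299.5, 20) dp [-0.0036  0.0749 -0.1867]
(499.5, 299.5, 60) dp [-0.0036  0.0349 -0.1867]
```

View pics/s15.png

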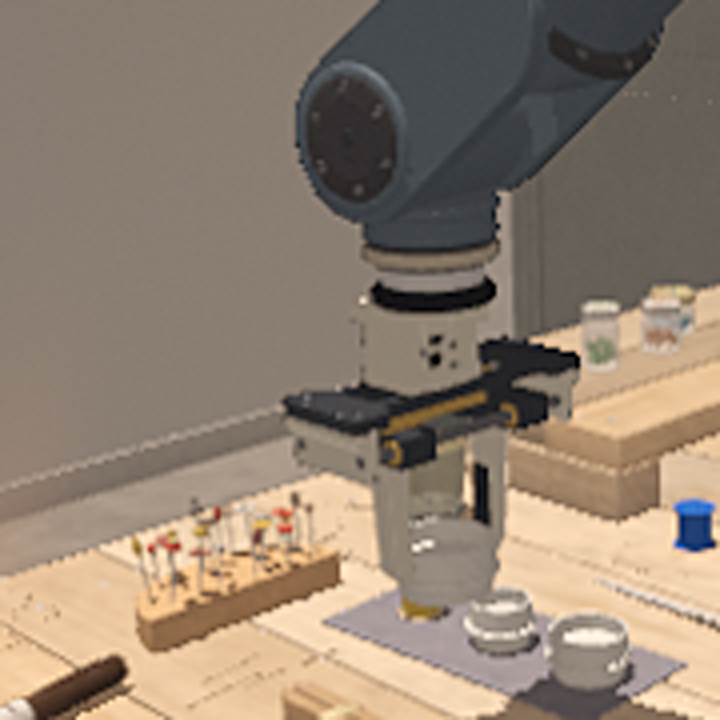

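```bash
python3 -c "
from h import *
np.set_printoptions(precision=0,suppress=True)
p,d=capture('scene'); P=cloud('scene',d)
print(P[230,10],P[250,20],P[200,10],P[215,40])
"
```

```text
[234. 725. 366.] [221. 723. 347.] [264. 714. 386.] [255. 692. 365.]
```

>>> play_rows:
  hand: [0.45,0.45,0.45,0.45,0.45,0.45,0.45,0.45,0.45,0.45,0.45,0.45]
  dp:
    - [0,0,-0.01]
    - [0,0,-0.024]
    - [-0.001,0,-0.044]
    - [-0.001,0,-0.066]
    - [-0.002,0.002,-0.09]
    - [-0.002,0.006,-0.113]
    - [-0.003,0.014,-0.135]
    - [-0.003,0.024,-0.154]
    - [-0.0035,0.036,-0.17]
    - [-0.0035,0.048,-0.18]
    - [-0.0035,0.058,-0.186]
    - [-0.0035,0.064,-0.187]
  roll: [0,0,0,0,0,0,0,0,0,0,0,0]

```text
clock: 40.15
tcp_pos: [500.1, 298.0, 29.2]
tool_rot: [0.001, -2.22, 2.222]
wrist_force: [0.5, 0.0, -1.2]
grip_width: 65.3
```

```bash
python3 -c "
from h import *
go((499.5,299.5,3.5))
p,d=capture('scene'); save('pics/s16.png',p,(180,180,290,310),5)
p,d=capture('top'); save('pics/t16.png',p,(150,180,250,260),7)
"
```

```text
tcp [500.1 298.   29.2] w 65.3 F [ 0.5  0.  -1.2] t 40.1 q [ 0.46  0.6   1.68 -0.    0.86  2.03]
jaw dir deg -90.0 tilt 0.08
(499.5, 299.5, 3.5) dp [ 0.0006  0.0257 -0.0015]
```

View pics/s16.png

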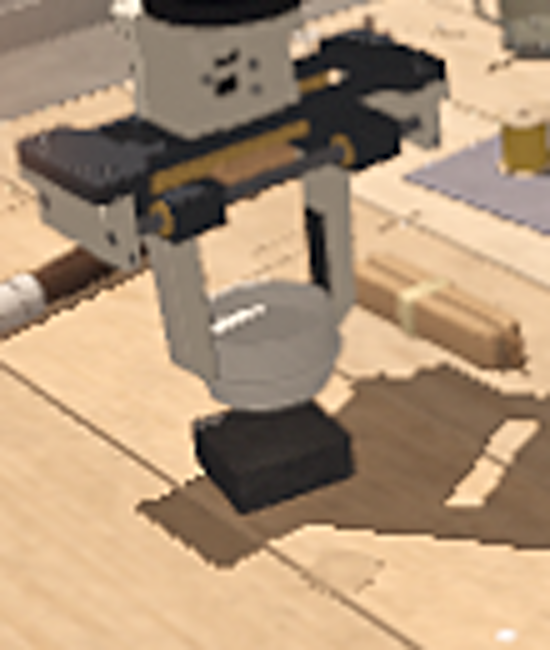

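View pics/t16.png

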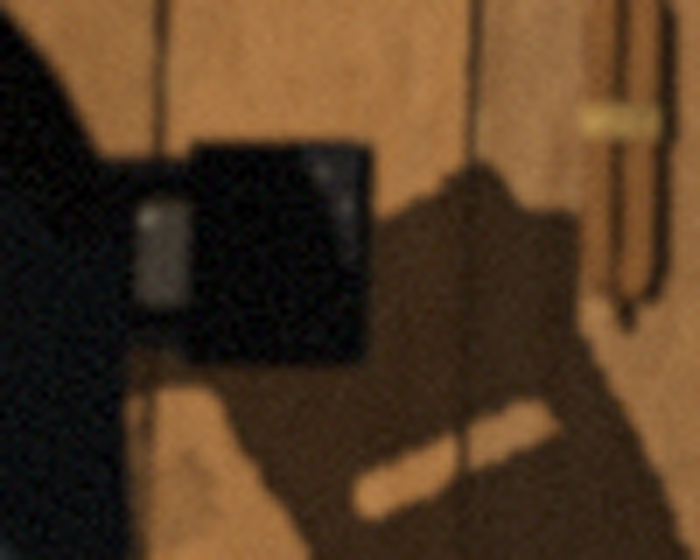

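Cup hangs level above the black block (scene crop, about (265,350) over block (275,460)). Lower it.

>>> play_rows:
  hand: [0.45,0.45,0.45,0.45,0.45,0.45,0.45,0.45]
  dp:
    - [0,0.004,-0.001]
    - [0,0.009,-0.001]
    - [0,0.014,-0.001]
    - [0,0.018,-0.001]
    - [0,0.021,-0.001]
    - [0,0.0235,-0.001]
    - [0,0.025,-0.001]
    - [0,0.025,-0.001]
  roll: [0,0,0,0,0,0,0,0]

```text
clock: 41.05
tcp_pos: [500.5, 298.9, 5.3]
tool_rot: [0.0, -2.221, 2.221]
wrist_force: [-0.5, -0.0, -1.0]
grip_width: 65.4
```

>>> play_rows:
  hand: [0.45,0.45,0.45,0.45]
  dp:
    - [0,0.0005,0]
    - [0,0.001,0]
    - [0,0.0015,0]
    - [0,0.0015,0]
  roll: [0,0,0,0]

```text
clock: 41.45
tcp_pos: [500.5, 298.9, 3.9]
tool_rot: [-0.0, -2.221, 2.221]
wrist_force: [-0.9, 0.3, -2.3]
grip_width: 65.2
```

>>> play_rows:
  hand: [0.45,0.45,0.45,0.45,0.45]
  dp:
    - [0,0.0005,0]
    - [0,0.001,0]
    - [0,0.0015,0]
    - [0,0.002,0]
    - [0,0.002,0]
  roll: [0,0,0,0,0]

```text
clock: 41.95
tcp_pos: [500.5, 298.9, 2.0]
tool_rot: [-0.0, -2.221, 2.221]
wrist_force: [-0.4, 0.2, 1.0]
grip_width: 64.9
```

>>> play_rows:
  hand: [0.45,0.45,0.45]
  dp:
    - [0,0.0004,0]
    - [0,0.0008,0]
    - [0,0.0008,0]
  roll: [0,0,0]

```text
clock: 42.25
tcp_pos: [500.5, 298.9, 1.9]
tool_rot: [-0.0, -2.221, 2.221]
wrist_force: [-4.2, -2.0, 9.4]
grip_width: 65.6
```

Contact. Release and rise.

>>> play_rows:
  hand: [0,0,0,0,0,0,0,0,0,0,0,0]
  dp:
    - [0,0,0]
    - [0,0,0]
    - [0,0,0]
    - [0,0,0]
    - [0,0,0]
    - [0,-0.004,0]
    - [0,-0.013,0]
    - [0,-0.027,0]
    - [0,-0.044,0]
    - [0,-0.063,0]
    - [0,-0.079,0.008]
    - [0,-0.088,0.025]
  roll: [0,0,0,0,0,0,0,0,0,0,0,0]

```text
clock: 43.45
tcp_pos: [501.1, 273.9, 91.3]
tool_rot: [0.002, 2.221, -2.218]
wrist_force: [-0.2, 0.1, -0.4]
grip_width: 93.3
```

>>> play_rows:
  hand: [0,0,0,0,0]
  dp:
    - [0,0,0.02]
    - [0,0,0.045]
    - [0,0,0.07]
    - [0,0,0.09]
    - [0,0,0.1]
  roll: [0,0,0,0,0]

```text
clock: 43.95
tcp_pos: [500.2, 171.5, 89.4]
tool_rot: [-0.002, -2.22, 2.221]
wrist_force: [0.6, -0.4, -0.2]
grip_width: 92.9
```

```bash
python3 -c "
from h import *
np.set_printoptions(precision=1,suppress=True)
go((497.5,-22,0))
for n in('top','scene'):
    p,d=capture(n); save('pics/%s17.png'%n,p,*(((150,120,350,260),4) if n=='top' else ((200,150,420,300),3.5)))
    for t in('large_cup','rubber_block','middle_cup','small_cup','spool'): print(n,t,[(r['p'],toworld(n,r['point'])[0]) for r in finder.spot_point(n,t)[:4]])
"
```

```text
tcp [500.2 171.5  89.4] w 92.9 F [ 0.6 -0.4 -0.2] t 44.0 q [ 0.2  0.4  1.8 -0.   0.9  1.8]
jaw dir deg -90.11 tilt 0.03
(497.5, -22, 0) dp [0.  0.1 0.2]
top large_cup [(0.15, array([ 480.6, -150.2,    0.1]))]
top rubber_block [(0.41, array([583.4, -17.7,  -0.3]))]
top middle_cup [(0.61, array([496.3, -27.3,   1.1]))]
top small_cup [(0.68, array([582.4, -18.7,   1.4]))]
top spool [(0.64, array([ 598.1, -272.8,   -1.2])), (0.58, array([ 446.8, -408.2,    0.8])), (0.51, array([673.9, -14.4,   1.2])), (0.48, array([ 537. , -413.8,    1. ]))]
scene large_cup [(0.86, array([499.4, 300.5,  22.1]))]
scene rubber_block [(0.8, array([500.6, 298.8,  -0.2]))]
scene middle_cup [(0.9, array([495.9, -21.3,   3.5]))]
scene small_cup [(0.75, array([583.8, -20.7,   2.8]))]
scene spool [(0.66, array([ 603.7, -274.9,    0.8])), (0.65, array([ 447. , -410.5,    1.6])), (0.61, array([ 538.7, -401.2,   -1.8]))]
```

View pics/top17.png

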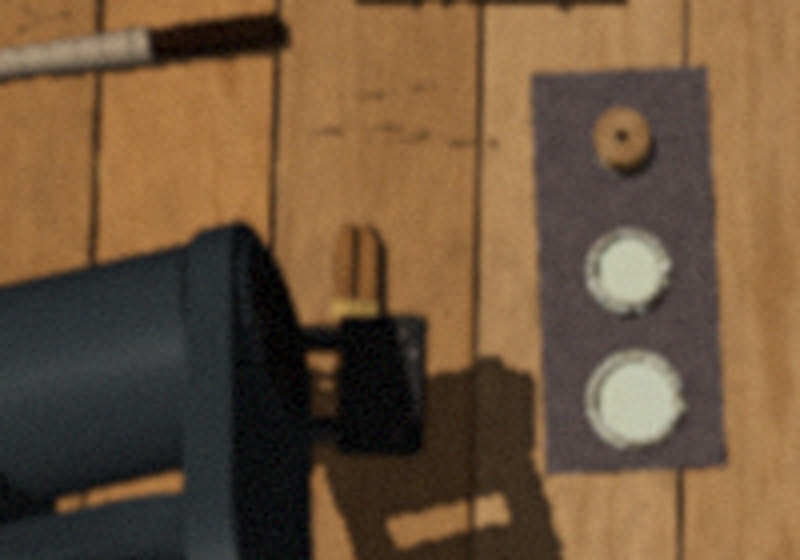

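View pics/scene17.png

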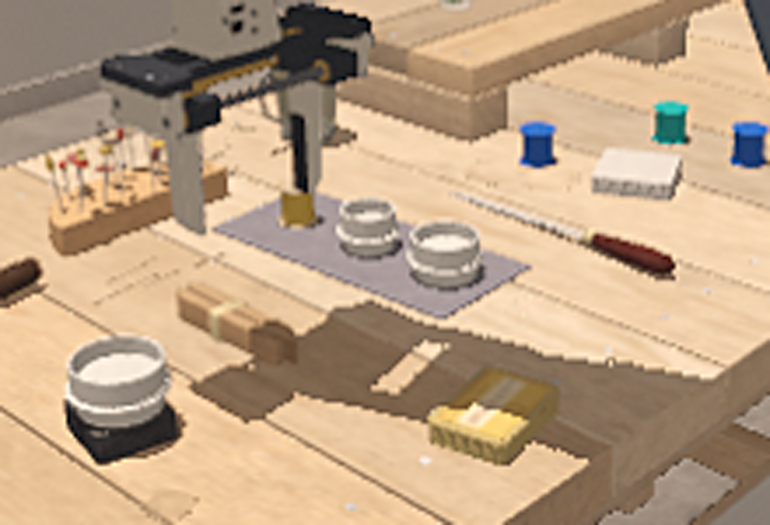

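>>> play_rows:
  hand: [0,0,0,0,0,0,0,0,0,0,0,0]
  dp:
    - [0,0,0.01]
    - [0,0,0.025]
    - [0.001,0,0.045]
    - [0.001,0,0.068]
    - [0.002,0,0.092]
    - [0.002,0,0.116]
    - [0.003,0,0.139]
    - [0.003,0.004,0.16]
    - [0.003,0.01,0.177]
    - [0.003,0.018,0.189]
    - [0.003,0.027,0.195]
    - [0.003,0.032,0.195]
  roll: [0,0,0,0,0,0,0,0,0,0,0,0]

```text
clock: 45.75
tcp_pos: [497.0, -21.7, 56.1]
tool_rot: [-0.0, -2.22, 2.22]
wrist_force: [0.2, 0.7, 0.9]
grip_width: 92.6
```

```bash
python3 -c "
from h import *
go((497.3,-23.6,-18))
p,d=capture('scene'); save('pics/s18.png',p,(360,180,405,215),16)
p,d=capture('top'); save('pics/t18.png',p,(380,190,450,260),8)
"
```

```text
tcp [497.  -21.7  56.1] w 92.6 F [0.2 0.7 0.9] t 45.8 q [-0.14  0.44  1.89  0.    0.81  1.43]
jaw dir deg -90.07 tilt 0.06
(497.3, -23.6, -18) dp [-0.0004  0.0741  0.0019]
```

View pics/s18.png

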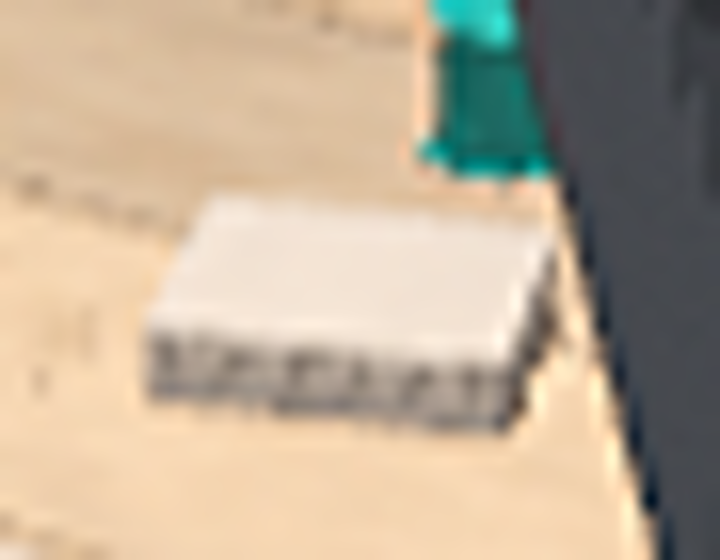

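View pics/t18.png

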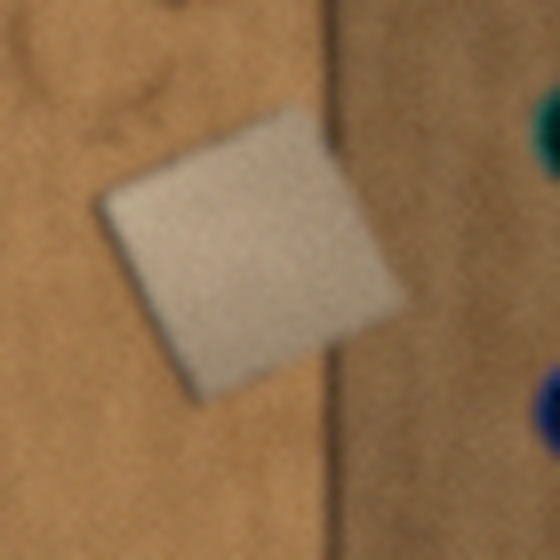

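```bash
python3 -c "
from h import *
np.set_printoptions(precision=1,suppress=True)
a=np.array([[300,106],[106,198],[206,398],[403,296]])/8+[380,190]-.45
b=np.array([[210,198],[557,238],[505,362],[148,325]])/16+[360,180]-.47
print(atz('top',a,18).mean(0),atz('scene',b,18).mean(0))
"
```

```text
[ 498.  -292.6   18. ] [ 494.9 -291.    18. ]
```

>>> play_rows:
  hand: [0,0,0,0,0,0,0,0,0]
  dp:
    - [0,0.008,0.002]
    - [0,0.02,0.002]
    - [0,0.033,0.002]
    - [0,0.046,0.002]
    - [0,0.057,0.002]
    - [0,0.066,0.002]
    - [0,0.072,0.002]
    - [0,0.0735,0.002]
    - [0,0.0735,0.002]
  roll: [0,0,0,0,0,0,0,0,0]

```text
clock: 46.75
tcp_pos: [497.6, -23.1, -16.4]
tool_rot: [-0.0, -2.221, 2.221]
wrist_force: [0.1, 0.5, 0.1]
grip_width: 93.0
```

>>> play_rows:
  hand: [0.3,0.4,0.5,0.55,0.55,0.55,0.55,0.55]
  dp:
    - [0,0,0]
    - [0,0,0]
    - [0,0,0]
    - [0,0,0]
    - [0,0,0]
    - [0,0,0]
    - [0,0,0]
    - [0,0,0]
  roll: [0,0,0,0,0,0,0,0]
  squeeze: 14

```text
clock: 47.55
tcp_pos: [497.6, -23.1, -16.3]
tool_rot: [-0.0, -2.221, 2.221]
wrist_force: [-0.4, -0.2, 2.6]
grip_width: 55.8
```

>>> play_rows:
  hand: [0.55,0.55,0.55,0.55,0.55,0.55,0.55,0.55,0.55,0.55,0.55,0.55]
  dp:
    - [0,-0.003,0]
    - [0,-0.01,0]
    - [0,-0.02,0]
    - [0,-0.032,0]
    - [0,-0.044,0]
    - [0,-0.054,0.004]
    - [0,-0.062,0.014]
    - [0,-0.068,0.03]
    - [0,-0.07,0.051]
    - [0,-0.07,0.074]
    - [0,-0.07,0.098]
    - [0,-0.07,0.122]
  roll: [0,0,0,0,0,0,0,0,0,0,0,0]

```text
clock: 48.75
tcp_pos: [497.2, -146.8, 54.0]
tool_rot: [-0.001, -2.221, 2.221]
wrist_force: [-0.1, -0.6, -0.8]
grip_width: 56.0
```

```bash
python3 -c "
from h import *
go((496.7,-291.5,10))"
```

```text
tcp [ 497.2 -146.8   54. ] w 56.0 F [-0.1 -0.6 -0.8] t 48.8 q [-0.38  0.47  1.84 -0.    0.83  1.19]
jaw dir deg -90.03 tilt 0.0
(496.7, -291.5, 10) dp [0.0004 0.044  0.1447]
```

>>> play_rows:
  hand: [0.55,0.55,0.55,0.55,0.55,0.55,0.55,0.55,0.55,0.55,0.55]
  dp:
    - [0,0,0.022]
    - [0,0,0.045]
    - [0,0,0.068]
    - [0,0,0.09]
    - [0,0.004,0.11]
    - [0,0.012,0.127]
    - [0,0.022,0.138]
    - [0,0.031,0.1445]
    - [0,0.038,0.1445]
    - [0,0.042,0.1445]
    - [0,0.043,0.1445]
  roll: [0,0,0,0,0,0,0,0,0,0,0]

```text
clock: 49.85
tcp_pos: [497.2, -288.8, 10.0]
tool_rot: [0.001, -2.222, 2.22]
wrist_force: [-0.4, -0.0, -2.1]
grip_width: 56.3
```

>>> play_rows:
  hand: [0.55,0.55,0.55,0.55,0.55,0.55,0.55]
  dp:
    - [0,0.002,0]
    - [0,0.004,0]
    - [0,0.006,0]
    - [0,0.0075,0]
    - [0,0.0085,0]
    - [0,0.009,0]
    - [0,0.009,0]
  roll: [0,0,0,0,0,0,0]

```text
clock: 50.55
tcp_pos: [497.4, -289.6, 1.6]
tool_rot: [-0.0, -2.221, 2.221]
wrist_force: [0.3, 0.2, -1.4]
grip_width: 56.1
```

```bash
python3 -c "
from h import *
go((496.7,-291.5,-1.3))"
```

```text
tcp [ 497.4 -289.6    1.6] w 56.1 F [ 0.3  0.2 -1.4] t 50.5 q [-0.61  0.64  1.71  0.    0.8   0.96]
jaw dir deg -90.01 tilt 0.0
(496.7, -291.5, -1.3) dp [0.0007 0.0029 0.0019]
```

>>> play_rows:
  hand: [0.55,0.55,0.55,0.55,0.55,0.55]
  dp:
    - [0,0,0.002]
    - [0,0.0008,0.002]
    - [0,0.0014,0.002]
    - [0,0.002,0.002]
    - [0,0.0024,0.002]
    - [0,0.0024,0.002]
  roll: [0,0,0,0,0,0]

```text
clock: 51.15
tcp_pos: [497.4, -291.5, -0.8]
tool_rot: [-0.0, -2.221, 2.221]
wrist_force: [-0.1, 0.8, -2.0]
grip_width: 56.3
```

>>> play_rows:
  hand: [0.55,0.55,0.55,0.55]
  dp:
    - [0,0.0004,0]
    - [0,0.0008,0]
    - [0,0.0012,0]
    - [0,0.0012,0]
  roll: [0,0,0,0]

```text
clock: 51.55
tcp_pos: [497.4, -291.6, -1.8]
tool_rot: [-0.0, -2.221, 2.221]
wrist_force: [-1.7, 0.5, 3.2]
grip_width: 56.4
```

>>> play_rows:
  hand: [0,0,0,0,0,0,0,0,0,0,0,0]
  dp:
    - [0,0,0]
    - [0,0,0]
    - [0,0,0]
    - [0,0,0]
    - [0,0,0]
    - [0,-0.004,0]
    - [0,-0.014,0]
    - [0,-0.028,0]
    - [0,-0.045,0]
    - [0,-0.062,-0.004]
    - [0,-0.078,-0.016]
    - [-0.004,-0.086,-0.035]
  roll: [0,0,0,0,0,0,0,0,0,0,0,0]

```text
clock: 52.75
tcp_pos: [502.0, -257.2, 86.8]
tool_rot: [0.004, 2.219, -2.223]
wrist_force: [-0.5, 0.4, -0.6]
grip_width: 92.9
```

```bash
python3 -c "
from h import *
go((582.6,-17.6,70))"
```

```text
tcp [ 502.  -257.2   86.8] w 92.9 F [-0.5  0.4 -0.6] t 52.8 q [-0.56  0.49  1.7  -0.    0.95  1.02]
jaw dir deg -90.08 tilt 0.18
(582.6, -17.6, 70) dp [-0.0802  0.0166 -0.2398]
```

>>> play_rows:
  hand: [0,0,0,0,0,0,0,0,0,0,0,0]
  dp:
    - [-0.006,0,-0.02]
    - [-0.015,0,-0.045]
    - [-0.024,0,-0.072]
    - [-0.034,0,-0.1]
    - [-0.044,0,-0.129]
    - [-0.053,0,-0.157]
    - [-0.062,0,-0.183]
    - [-0.07,0.002,-0.207]
    - [-0.076,0.006,-0.225]
    - [-0.079,0.011,-0.237]
    - [-0.08,0.016,-0.24]
    - [-0.08,0.018,-0.24]
  roll: [0,0,0,0,0,0,0,0,0,0,0,0]

```text
clock: 53.95
tcp_pos: [581.2, -16.7, 65.8]
tool_rot: [0.001, -2.221, 2.221]
wrist_force: [0.2, -0.0, 0.7]
grip_width: 93.0
```

```bash
python3 -c "
from h import *
np.set_printoptions(precision=1,suppress=True)
go((582.6,-17.6,-18))
for n in('top','scene'):
    p,d=capture(n); save('pics/%s19.png'%n,p,*(((380,190,450,260),8) if n=='top' else ((340,160,410,220),10)))
    for t in('large_cup','middle_cup','small_cup'): print(n,t,[(r['p'],toworld(n,r['point'])[0]) for r in finder.spot_point(n,t)[:4]])
"
```

```text
tcp [581.2 -16.7  65.8] w 93.0 F [ 0.2 -0.   0.7] t 54.0 q [-0.1  0.6  1.7 -0.   0.9  1.5]
jaw dir deg -89.99 tilt 0.02
(582.6, -17.6, -18) dp [-0.   0.1  0. ]
top large_cup [(0.9, array([495.3, 302.8,  21.2]))]
top middle_cup [(0.7, array([ 496.7, -295.4,   15.8]))]
top small_cup []
scene large_cup [(0.84, array([502.3, 300. ,  21.6])), (0.74, array([582.2, -22.6,   2. ]))]
scene middle_cup [(0.7, array([ 496.9, -288.8,   16.8]))]
scene small_cup [(0.56, array([584.1, -19.7,   3.4]))]
```

View pics/top19.png

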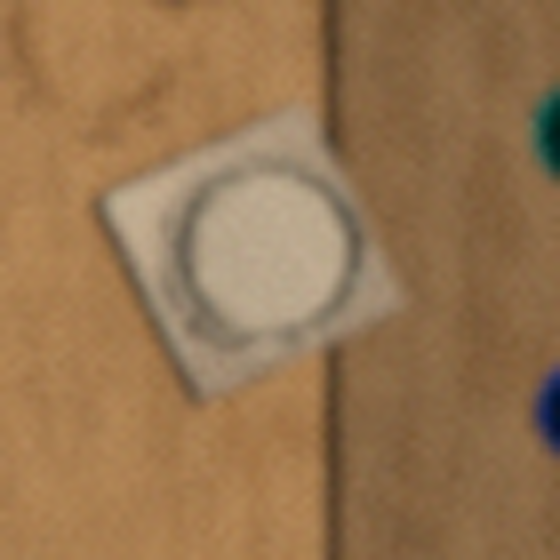

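View pics/scene19.png

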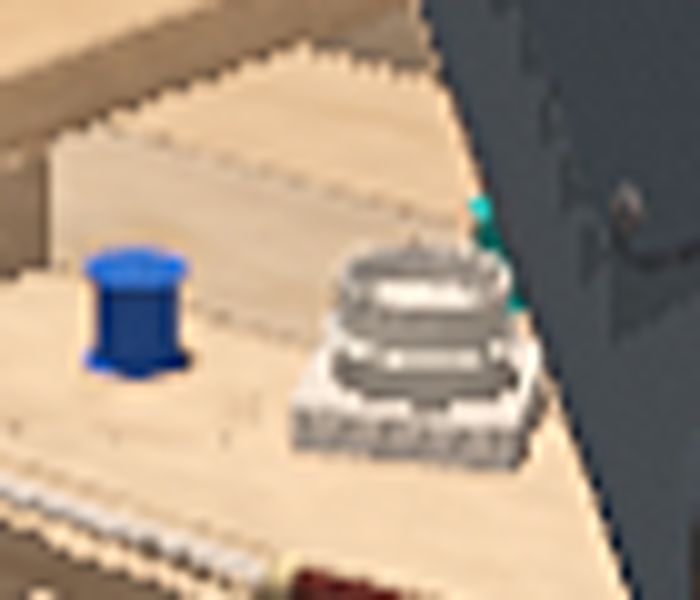

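>>> play_rows:
  hand: [0,0,0,0,0,0,0,0,0,0]
  dp:
    - [-0.0014,0.008,0.001]
    - [-0.0014,0.021,0.001]
    - [-0.0014,0.036,0.001]
    - [-0.0014,0.05,0.001]
    - [-0.0014,0.063,0.001]
    - [-0.0014,0.073,0.001]
    - [-0.0014,0.08,0.001]
    - [-0.0014,0.0825,0.001]
    - [-0.0014,0.083,0.001]
    - [-0.0014,0.083,0.001]
  roll: [0,0,0,0,0,0,0,0,0,0]

```text
clock: 55.35
tcp_pos: [583.2, -17.6, -16.6]
tool_rot: [0.001, 2.221, -2.221]
wrist_force: [-0.5, -0.3, -0.4]
grip_width: 93.1
```

```bash
python3 -c "
from h import *
go((582.6,-17.6,-18))"
```

```text
tcp [583.2 -17.6 -16.6] w 93.1 F [-0.5 -0.3 -0.4] t 55.4 q [-0.11  0.68  1.69  0.    0.77  1.46]
jaw dir deg -90.01 tilt 0.04
(582.6, -17.6, -18) dp [ 0.0006  0.0014 -0.    ]
```

>>> play_rows:
  hand: [0,0.3,0.45,0.55,0.65,0.65,0.65,0.65,0.65,0.65]
  dp:
    - [0.0006,0.001,0]
    - [0.0006,0.001,0]
    - [0.0006,0.001,0]
    - [0.0006,0.001,0]
    - [0.0006,0.001,0]
    - [0.0006,0.001,0]
    - [0.0006,0.001,0]
    - [0.0006,0.001,0]
    - [0.0006,0.001,0]
    - [0.0006,0.001,0]
  roll: [0,0,0,0,0,0,0,0,0,0]
  squeeze: 12

```text
clock: 56.35
tcp_pos: [582.3, -17.6, -18.0]
tool_rot: [-0.0, -2.221, 2.221]
wrist_force: [-0.1, 0.3, 0.1]
grip_width: 47.6
```

>>> play_rows:
  hand: [0.65,0.65,0.65,0.65,0.65,0.65,0.65,0.65,0.65,0.65,0.65,0.65]
  dp:
    - [0,-0.003,0]
    - [0,-0.01,0]
    - [0,-0.02,0]
    - [0,-0.032,0]
    - [0,-0.046,0]
    - [0,-0.06,0.004]
    - [0.004,-0.072,0.014]
    - [0.01,-0.082,0.031]
    - [0.017,-0.088,0.053]
    - [0.024,-0.09,0.077]
    - [0.032,-0.09,0.103]
    - [0.04,-0.09,0.129]
  roll: [0,0,0,0,0,0,0,0,0,0,0,0]

```text
clock: 57.55
tcp_pos: [541.6, -148.2, 72.9]
tool_rot: [0.001, 2.221, -2.222]
wrist_force: [-0.1, -0.1, -1.5]
grip_width: 47.4
```

```bash
python3 -c "
from h import *
go((497.4,-291.6,60))"
```

```text
tcp [ 541.6 -148.2   72.9] w 47.4 F [-0.1 -0.1 -1.5] t 57.5 q [-0.35  0.51  1.72 -0.    0.92  1.22]
jaw dir deg -90.02 tilt 0.03
(497.4, -291.6, 60) dp [0.0441 0.0129 0.1434]
```

>>> play_rows:
  hand: [0.65,0.65,0.65,0.65,0.65,0.65,0.65,0.65,0.65,0.65,0.65,0.65]
  dp:
    - [0.006,0,0.02]
    - [0.013,0,0.042]
    - [0.02,0,0.065]
    - [0.027,0,0.087]
    - [0.033,0,0.106]
    - [0.038,0.002,0.123]
    - [0.042,0.006,0.135]
    - [0.044,0.01,0.142]
    - [0.044,0.014,0.1435]
    - [0.044,0.016,0.1435]
    - [0.044,0.016,0.1435]
    - [0.044,0.016,0.1435]
  roll: [0,0,0,0,0,0,0,0,0,0,0,0]

```text
clock: 58.75
tcp_pos: [498.5, -289.6, 56.1]
tool_rot: [-0.001, 2.221, -2.221]
wrist_force: [0.4, -0.3, -1.2]
grip_width: 47.2
```

```bash
python3 -c "
from h import *
go((497.4,-291.6,35),(497.4,-291.6,20))
p,d=capture('scene'); save('pics/s20.png',p,(340,120,410,220),6)
"
```

```text
tcp [ 498.5 -289.6   56.1] w 47.2 F [ 0.4 -0.3 -1.2] t 58.8 q [-0.61  0.55  1.69  0.    0.9   0.96]
jaw dir deg -89.97 tilt 0.01
(497.4, -291.6, 35) dp [0.0011 0.0211 0.002 ]
(497.4, -291.6, 20) dp [0.0011 0.0361 0.002 ]
```

View pics/s20.png

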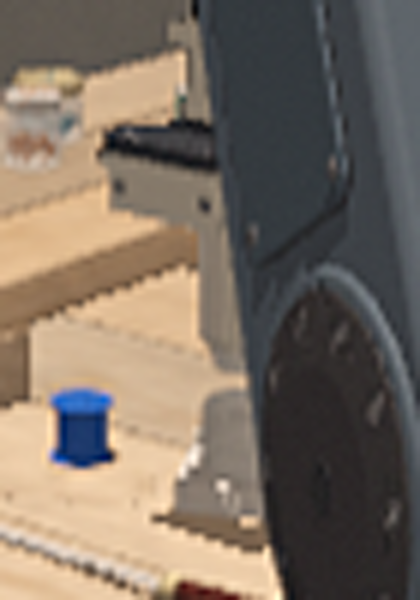

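Correct sideways, then lower in steps watching the force.

>>> play_rows:
  hand: [0.65,0.65,0.65,0.65,0.65,0.65,0.65,0.65]
  dp:
    - [0.001,0.001,0.002]
    - [0.001,0.005,0.002]
    - [0.001,0.01,0.002]
    - [0.001,0.014,0.002]
    - [0.001,0.017,0.002]
    - [0.001,0.019,0.002]
    - [0.001,0.02,0.002]
    - [0.001,0.02,0.002]
  roll: [0,0,0,0,0,0,0,0]

```text
clock: 59.6
tcp_pos: [497.2, -292.1, 36.0]
tool_rot: [-0.0, -2.221, 2.221]
wrist_force: [-0.2, 0.3, -1.1]
grip_width: 47.3
```

```bash
python3 -c "
from h import *
go((497.4,-291.6,20))"
```

```text
tcp [ 497.2 -292.1   36. ] w 47.3 F [-0.2  0.3 -1.1] t 59.6 q [-0.61  0.58  1.69  0.    0.86  0.96]
jaw dir deg -90.01 tilt 0.0
(497.4, -291.6, 20) dp [-0.0002  0.016  -0.0005]
```

>>> play_rows:
  hand: [0.65,0.65,0.65,0.65,0.65,0.65]
  dp:
    - [0,0.0015,-0.0005]
    - [0,0.003,-0.0005]
    - [0,0.0045,-0.0005]
    - [0,0.006,-0.0005]
    - [0,0.0075,-0.0005]
    - [0,0.0075,-0.0005]
  roll: [0,0,0,0,0,0]

```text
clock: 60.2
tcp_pos: [497.1, -291.5, 28.3]
tool_rot: [0.0, -2.221, 2.221]
wrist_force: [0.7, 0.4, -0.8]
grip_width: 47.2
```

>>> play_rows:
  hand: [0.65,0.65,0.65,0.65,0.65,0.65]
  dp:
    - [0,0.0015,0]
    - [0,0.003,0]
    - [0,0.0045,0]
    - [0,0.006,0]
    - [0,0.007,0]
    - [0,0.007,0]
  roll: [0,0,0,0,0,0]

```text
clock: 60.8
tcp_pos: [497.2, -291.5, 21.4]
tool_rot: [0.0, -2.221, 2.221]
wrist_force: [-0.2, 0.0, -0.6]
grip_width: 47.2
```

>>> play_rows:
  hand: [0.65,0.65,0.65,0.65,0.65]
  dp:
    - [0,0.0005,0]
    - [0,0.001,0]
    - [0,0.0015,0]
    - [0,0.002,0]
    - [0,0.002,0]
  roll: [0,0,0,0,0]

```text
clock: 61.3
tcp_pos: [497.2, -291.6, 19.5]
tool_rot: [-0.0, -2.221, 2.221]
wrist_force: [-0.2, -0.3, -1.0]
grip_width: 47.5
```

>>> play_rows:
  hand: [0.65,0.65,0.65,0.65]
  dp:
    - [0,0.0005,0]
    - [0,0.001,0]
    - [0,0.0014,0]
    - [0,0.0014,0]
  roll: [0,0,0,0]

```text
clock: 61.7
tcp_pos: [497.3, -291.6, 18.5]
tool_rot: [-0.0, -2.221, 2.221]
wrist_force: [-2.1, 1.1, 5.5]
grip_width: 46.9
```

>>> play_rows:
  hand: [0,0,0,0,0,0,0,0,0,0,0,0]
  dp:
    - [0,0,0]
    - [0,0,0]
    - [0,0,0]
    - [0,0,0]
    - [0,0,0]
    - [0,-0.004,0]
    - [0,-0.014,0]
    - [0,-0.028,0]
    - [0,-0.045,0]
    - [0,-0.06,-0.006]
    - [-0.008,-0.07,-0.02]
    - [-0.02,-0.075,-0.04]
  roll: [0,0,0,0,0,0,0,0,0,0,0,0]

```text
clock: 62.9
tcp_pos: [518.0, -251.0, 94.9]
tool_rot: [0.003, 2.22, -2.222]
wrist_force: [0.0, 0.4, -0.0]
grip_width: 92.8
```

```bash
python3 -c "
from h import *
go((667.6,-12.6,60))"
```

```text
tcp [ 518.  -251.    94.9] w 92.8 F [ 0.   0.4 -0. ] t 62.9 q [-0.53  0.5   1.67  0.    0.98  1.04]
jaw dir deg -90.08 tilt 0.1
(667.6, -12.6, 60) dp [-0.1492  0.0349 -0.2387]
```

>>> play_rows:
  hand: [0,0,0,0,0,0,0,0,0,0,0,0]
  dp:
    - [-0.012,0,-0.019]
    - [-0.027,0,-0.043]
    - [-0.044,0,-0.07]
    - [-0.062,0,-0.099]
    - [-0.08,0,-0.128]
    - [-0.098,0,-0.157]
    - [-0.115,0,-0.184]
    - [-0.129,0.004,-0.207]
    - [-0.141,0.01,-0.226]
    - [-0.148,0.018,-0.237]
    - [-0.149,0.028,-0.239]
    - [-0.149,0.034,-0.239]
  roll: [0,0,0,0,0,0,0,0,0,0,0,0]

```text
clock: 64.1
tcp_pos: [665.5, -12.4, 57.9]
tool_rot: [0.002, -2.221, 2.221]
wrist_force: [-0.9, 0.4, 0.2]
grip_width: 93.0
```

```bash
python3 -c "
from h import *
np.set_printoptions(precision=1,suppress=True)
go((667.6,-12.6,-19))
for n in('top','scene'):
    p,d=capture(n); save('pics/%s21.png'%n,p,*(((380,190,450,260),8) if n=='top' else ((340,160,410,220),10)))
    for t in('large_cup','middle_cup','small_cup','spool'): print(n,t,[(r['p'],toworld(n,r['point'])[0]) for r in finder.spot_point(n,t)[:4]])
"
```

```text
tcp [665.5 -12.4  57.9] w 93.0 F [-0.9  0.4  0.2] t 64.1 q [-0.1  0.7  1.4 -0.   1.   1.5]
jaw dir deg -89.99 tilt 0.09
(667.6, -12.6, -19) dp [-0.   0.1  0. ]
top large_cup [(0.64, array([493.5, 301.8,  20.4]))]
top middle_cup [(0.62, array([ 497.3, -295.1,   14.1])), (0.5, array([543.7, 158. ,  -2.5]))]
top small_cup [(0.92, array([ 500.1, -295.2,   38.4])), (0.68, array([539.8, 160.4,  -0.4])), (0.37, array([506.3, 296. ,  -4.7]))]
top spool [(0.79, array([ 538.6, -410.9,   -0.5])), (0.54, array([ 597.9, -269.6,   -3.6])), (0.51, array([ 444.3, -409.5,   -3.8]))]
scene large_cup [(0.68, array([497.8, 304.3,   0.2])), (0.61, array([500. , 296.6,  22.5]))]
scene middle_cup [(0.47, array([ 498.9, -290.1,   21.2]))]
scene small_cup [(0.47, array([ 500.2, -295.7,   35.8])), (0.21, array([ 496. , -287.5,   19.7]))]
scene spool [(0.51, array([ 600. , -272.3,    1.1])), (0.5, array([666. , -15.7,   2.7]))]
```

View pics/top21.png

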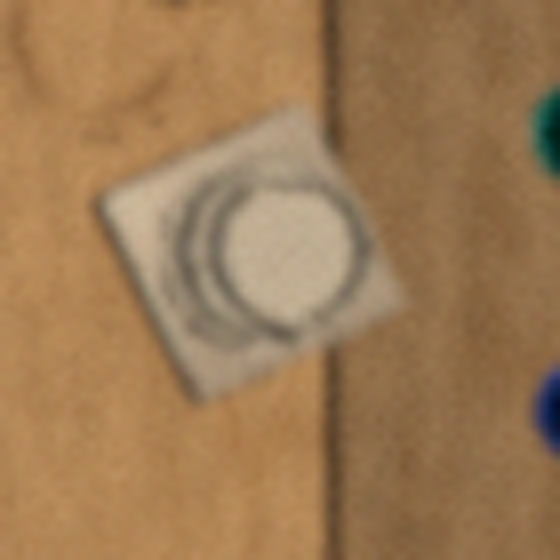

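View pics/scene21.png

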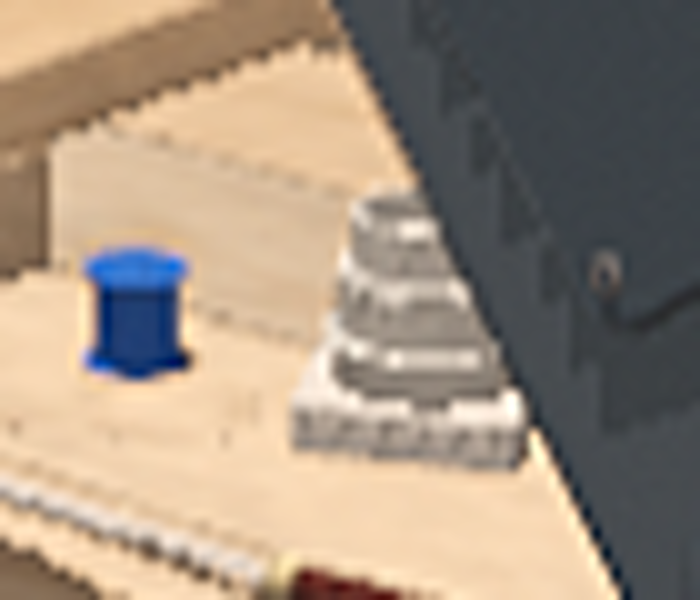

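```bash
python3 -c "
from h import *
np.set_printoptions(precision=1,suppress=True)
f=lambda u,v,z: atz('top',[(u/4+150-.4,v/4+120-.4)],z)[0]
print(f(623,137,39),f(629,270,36),f(636,402,36))
print(atz('top',[(289/8+380-.45,252/8+190-.45)],72))
"
```

```text
[666.8 -13.7  39. ] [580.8 -18.8  36. ] [495.8 -24.5  36. ]
[[ 496.4 -289.6   72. ]]
```

>>> play_rows:
  hand: [0,0,0,0,0,0,0,0,0,0]
  dp:
    - [-0.0016,0.008,0]
    - [-0.0016,0.02,0]
    - [-0.0016,0.034,0]
    - [-0.0016,0.047,0]
    - [-0.0016,0.059,0]
    - [-0.0016,0.068,0]
    - [-0.0016,0.073,0]
    - [-0.0016,0.0755,0]
    - [-0.0016,0.0755,0]
    - [-0.0016,0.0755,0]
  roll: [0,0,0,0,0,0,0,0,0,0]

```text
clock: 65.6
tcp_pos: [668.2, -12.7, -15.9]
tool_rot: [0.001, 2.221, -2.221]
wrist_force: [-0.2, 0.1, -0.3]
grip_width: 93.1
```

```bash
python3 -c "
from h import *
go((667.6,-12.6,-19))"
```

```text
tcp [668.2 -12.7 -15.9] w 93.1 F [-0.2  0.1 -0.3] t 65.6 q [-0.09  0.79  1.44 -0.    0.9   1.48]
jaw dir deg -90.01 tilt 0.05
(667.6, -12.6, -19) dp [ 0.0006  0.0031 -0.0001]
```

>>> play_rows:
  hand: [0,0.3,0.5,0.65,0.75,0.8,0.8,0.8,0.8,0.8,0.8]
  dp:
    - [0.0006,0.002,0]
    - [0.0006,0.002,0]
    - [0.0006,0.002,0]
    - [0.0006,0.002,0]
    - [0.0006,0.002,0]
    - [0.0006,0.002,0]
    - [0.0006,0.002,0]
    - [0.0006,0.002,0]
    - [0.0006,0.002,0]
    - [0.0006,0.002,0]
    - [0.0006,0.002,0]
  roll: [0,0,0,0,0,0,0,0,0,0,0]
  squeeze: 8

```text
clock: 66.7
tcp_pos: [667.3, -12.6, -18.4]
tool_rot: [-0.0, -2.221, 2.221]
wrist_force: [0.1, -0.6, -0.5]
grip_width: 35.7
```

>>> play_rows:
  hand: [0.8,0.8,0.8,0.8,0.8,0.8,0.8,0.8,0.8,0.8,0.8,0.8]
  dp:
    - [0,-0.003,0]
    - [0,-0.01,0]
    - [0,-0.022,0]
    - [0,-0.038,0]
    - [0,-0.056,0]
    - [0,-0.076,0.004]
    - [0.008,-0.094,0.014]
    - [0.018,-0.106,0.03]
    - [0.03,-0.113,0.05]
    - [0.044,-0.115,0.072]
    - [0.059,-0.115,0.096]
    - [0.074,-0.115,0.12]
  roll: [0,0,0,0,0,0,0,0,0,0,0,0]

```text
clock: 67.9
tcp_pos: [592.2, -134.1, 97.5]
tool_rot: [0.001, 2.221, -2.222]
wrist_force: [0.0, 0.0, -0.2]
grip_width: 35.9
```

```bash
python3 -c "
from h import *
go((497,-291.6,80))"
```

```text
tcp [ 592.2 -134.1   97.5] w 35.9 F [ 0.   0.  -0.2] t 67.9 q [-0.3   0.55  1.57 -0.    1.02  1.27]
jaw dir deg -90.02 tilt 0.04
(497, -291.6, 80) dp [0.0951 0.0175 0.1576]
```

>>> play_rows:
  hand: [0.8,0.8,0.8,0.8,0.8,0.8,0.8,0.8,0.8,0.8,0.8,0.8]
  dp:
    - [0.012,0,0.02]
    - [0.026,0,0.043]
    - [0.04,0,0.067]
    - [0.054,0,0.09]
    - [0.067,0,0.111]
    - [0.078,0,0.13]
    - [0.087,0.002,0.145]
    - [0.093,0.006,0.154]
    - [0.095,0.01,0.1575]
    - [0.095,0.014,0.1575]
    - [0.095,0.016,0.1575]
    - [0.095,0.016,0.1575]
  roll: [0,0,0,0,0,0,0,0,0,0,0,0]

```text
clock: 69.1
tcp_pos: [498.4, -289.4, 80.2]
tool_rot: [-0.001, 2.222, -2.221]
wrist_force: [0.6, -0.8, -0.4]
grip_width: 35.5
```

```bash
python3 -c "
from h import *
go((497,-291.6,60),(497,-291.6,43))"
```

```text
tcp [ 498.4 -289.4   80.2] w 35.5 F [ 0.6 -0.8 -0.4] t 69.1 q [-0.61  0.52  1.67  0.    0.95  0.96]
jaw dir deg -89.97 tilt 0.04
(497, -291.6, 60) dp [0.0014 0.0202 0.0022]
(497, -291.6, 43) dp [0.0014 0.0372 0.0022]
```

>>> play_rows:
  hand: [0.8,0.8,0.8,0.8,0.8,0.8,0.8,0.8]
  dp:
    - [0.001,0,0.002]
    - [0.001,0.004,0.002]
    - [0.001,0.01,0.002]
    - [0.001,0.015,0.002]
    - [0.001,0.018,0.002]
    - [0.001,0.02,0.002]
    - [0.001,0.02,0.002]
    - [0.001,0.02,0.002]
  roll: [0,0,0,0,0,0,0,0]

```text
clock: 69.9
tcp_pos: [497.3, -292.1, 60.7]
tool_rot: [-0.0, -2.221, 2.221]
wrist_force: [-0.1, 0.1, 0.0]
grip_width: 36.0
```

```bash
python3 -c "
from h import *
go((497,-291.6,43))"
```

```text
tcp [ 497.3 -292.1   60.7] w 36.0 F [-0.1  0.1  0. ] t 69.9 q [-0.61  0.55  1.68 -0.    0.91  0.96]
jaw dir deg -90.01 tilt 0.01
(497, -291.6, 43) dp [ 0.0003  0.0177 -0.0005]
```

>>> play_rows:
  hand: [0.8,0.8,0.8,0.8,0.8,0.8]
  dp:
    - [0.0003,0.002,-0.0005]
    - [0.0003,0.004,-0.0005]
    - [0.0003,0.006,-0.0005]
    - [0.0003,0.008,-0.0005]
    - [0.0003,0.01,-0.0005]
    - [0.0003,0.01,-0.0005]
  roll: [0,0,0,0,0,0]

```text
clock: 70.5
tcp_pos: [496.8, -291.5, 50.3]
tool_rot: [0.0, -2.221, 2.221]
wrist_force: [-0.2, -0.2, -0.9]
grip_width: 35.7
```

>>> play_rows:
  hand: [0.8,0.8,0.8,0.8,0.8,0.8]
  dp:
    - [0,0.002,0]
    - [0,0.004,0]
    - [0,0.006,0]
    - [0,0.0075,0]
    - [0,0.0085,0]
    - [0,0.0085,0]
  roll: [0,0,0,0,0,0]

```text
clock: 71.1
tcp_pos: [496.9, -291.5, 42.0]
tool_rot: [0.0, -2.221, 2.221]
wrist_force: [0.9, -0.2, -1.1]
grip_width: 35.7
```

>>> play_rows:
  hand: [0.8,0.8,0.8,0.8]
  dp:
    - [0,0.0005,0]
    - [0,0.001,0]
    - [0,0.0013,0]
    - [0,0.0013,0]
  roll: [0,0,0,0]

```text
clock: 71.5
tcp_pos: [496.9, -291.6, 40.8]
tool_rot: [-0.0, -2.221, 2.221]
wrist_force: [0.1, 0.1, -0.2]
grip_width: 35.7
```

>>> play_rows:
  hand: [0.8,0.8,0.8]
  dp:
    - [0,0.0005,0]
    - [0,0.0008,0]
    - [0,0.0008,0]
  roll: [0,0,0]

```text
clock: 71.8
tcp_pos: [496.9, -291.6, 40.1]
tool_rot: [-0.0, -2.221, 2.221]
wrist_force: [-0.4, 0.6, 0.7]
grip_width: 35.8
```

Near or at contact (expected about 40.6). Release, rise and look.

>>> play_rows:
  hand: [0.8,0,0,0,0,0,0,0,0,0,0,0]
  dp:
    - [0,0.0004,0]
    - [0,0.0004,0]
    - [0,0.0004,0]
    - [0,0.0004,0]
    - [0,0.0004,0]
    - [0,0.0004,0]
    - [0,-0.004,0]
    - [0,-0.014,0]
    - [0,-0.028,0]
    - [0,-0.044,0]
    - [0,-0.06,0]
    - [0,-0.07,-0.004]
  roll: [0,0,0,0,0,0,0,0,0,0,0,0]

```text
clock: 73.0
tcp_pos: [497.5, -288.2, 112.4]
tool_rot: [0.003, 2.219, -2.222]
wrist_force: [-0.5, 0.1, -0.0]
grip_width: 92.8
```

>>> play_rows:
  hand: [0,0,0,0,0,0,0,0,0,0,0]
  dp:
    - [0,-0.003,-0.01]
    - [0,-0.005,-0.03]
    - [0,-0.005,-0.055]
    - [0,-0.005,-0.08]
    - [0,-0.005,-0.105]
    - [0,-0.005,-0.13]
    - [0,-0.005,-0.155]
    - [0,-0.005,-0.178]
    - [0,-0.005,-0.195]
    - [0,-0.005,-0.2]
    - [0,-0.005,-0.2]
  roll: [0,0,0,0,0,0,0,0,0,0,0]

```text
clock: 74.1
tcp_pos: [496.5, -86.5, 114.8]
tool_rot: [-0.002, 2.221, -2.221]
wrist_force: [0.4, 0.1, -0.6]
grip_width: 92.8
```

```bash
python3 -c "
from h import *
np.set_printoptions(precision=1,suppress=True)
go()
for n in('top','scene'):
    p,d=capture(n); save('pics/%s22.png'%n,p,*(((380,190,450,260),8) if n=='top' else ((200,130,420,290),3.5))); P=cloud(n,d)
    if n=='top': save('pics/topb22.png',p,(150,120,350,260),4)
    for t in('large_cup','middle_cup','small_cup','spool','rubber_block','steel_block','file','clamp'): print(n,t,[(r['p'],toworld(n,r['point'])[0]) for r in finder.spot_point(n,t)[:4]])
    if n=='top': print('stack heights',[np.nanmax(P[210:232,410:432,2])], P[221,422])
"
```

```text
tcp [496.5 -86.5 114.8] w 92.8 F [ 0.4  0.1 -0.6] t 74.1 q [-0.3  0.3  1.8  0.   0.9  1.3]
jaw dir deg -89.92 tilt 0.04
top large_cup [(0.6, array([493.1, 301.6,  17.4]))]
top middle_cup [(0.49, array([ 493.4, -294.4,   14.2]))]
top small_cup [(0.71, array([ 500.2, -291. ,   39.6]))]
top spool [(0.72, array([ 536.8, -413.9,   -0.3])), (0.66, array([ 443.8, -410.2,    0.1])), (0.64, array([ 501.9, -298. ,   58.2])), (0.56, array([ 598.7, -273.8,    0.2]))]
top rubber_block [(0.63, array([504.2, 298.6,  -2.2]))]
top steel_block [(0.64, array([ 490.8, -292.8,    0.2]))]
top file []
top clamp [(0.92, array([543.3, 161. ,  -2.8]))]
stack heights [np.float64(102.36359606759947)] [ 496.4 -298.    96.9]
scene large_cup [(0.55, array([499.6, 296.2,  19.8]))]
scene middle_cup []
scene small_cup [(0.43, array([ 498.1, -293.2,   38.3]))]
scene spool [(0.44, array([ 493.5, -290.9,   62.6])), (0.44, array([ 600.8, -268.4,    1.8]))]
scene rubber_block [(0.82, array([499.4, 303.7,   2.4]))]
scene steel_block [(0.68, array([ 497.3, -293.9,   -3.2]))]
scene file [(0.59, array([ 482.9, -152.5,   -3.3]))]
scene clamp [(0.98, array([546.2, 158.6,  -4.8]))]
```

View pics/top22.png

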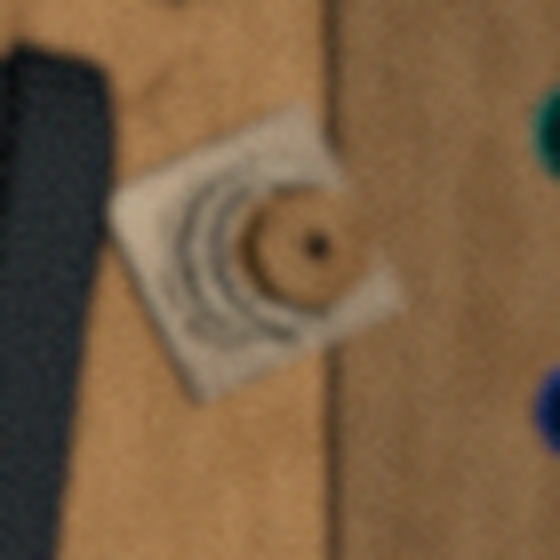

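View pics/scene22.png

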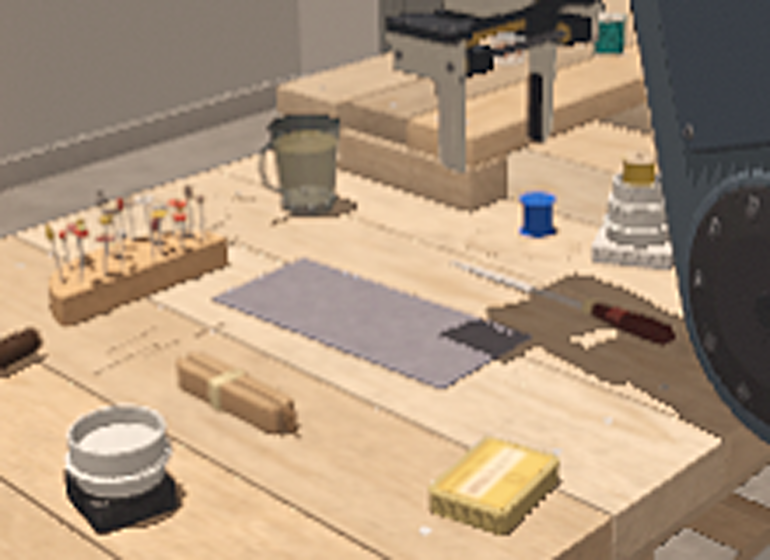

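View pics/topb22.png

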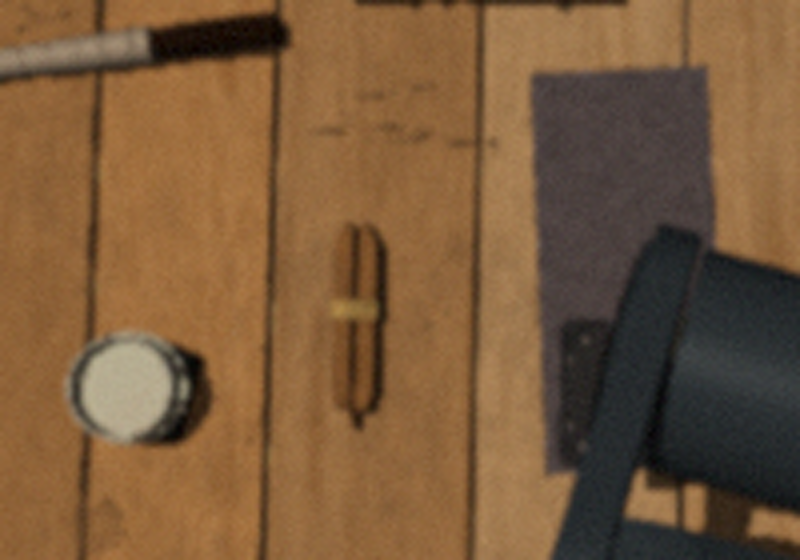

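```bash
python3 -c "
from h import *
np.set_printoptions(precision=1,suppress=True)
print('large rim',atz('top',[(128/4+150-.4,388/4+120-.4)],57),'spool top',atz('top',[(306/8+380-.45,248/8+190-.45)],98))
go(); print(arm.sign_off())"
```

```text
large rim [[500.3 293.   57. ]] spool top [[ 497.3 -287.7   98. ]]
tcp [497.  -87.6 115. ] w 93.1 F [ 0.3 -0.  -0.5] t 75.0 q [-0.3  0.3  1.8  0.   0.9  1.3]
jaw dir deg -90.01 tilt 0.0
the job is handed in; nothing more can be done
None
```

The job is finished and handed in at about 75 s; `sign_off` gives no verdict. The spool, small cup and middle cup were set upright in a row on the mat. The large cup then went onto the rubber block, and the stack was rebuilt on the steel block: middle cup, small cup nested in it, spool in the small cup.

**Last checks:**
- **Stack:** it stands upright in both camera views. The spool's top reads about 97 mm (98 mm expected), so everything is seated fully down. The stack centre is within a few mm of the block centre.
- **Large cup:** it stands upright on the rubber block. I released it at (500.5, 299), against a block centre of (499.5, 299.5). My last hand-read of its rim from the top camera gave y = 293, about 6 mm off. The finder puts the cup at 296 to 302, so all readings are well inside 15 mm.
- **File and clamp:** both are where they were, to about 4 mm. The finder missed the file in the last top picture but found it in the scene one. The gripper is open and clear of everything.

**Disagreement in the robot's own readings:** the camera-measured finger tips sat about 43 mm above the reported TCP height throughout. Closing the gripper on the spool confirmed it, stopping at 36 mm wide where the reported height would have put the fingers on the cups. I worked with the measured tip height, and the later contact heights on the mat and both blocks agreed with it to about 1 to 2 mm.

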